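Clear the pot chute and restack the lids

TASK

Two white box lids have landed in the pigment-pot chute and hold the pots back. Lift both lids out so that all four pots roll down in a row to the lower end of the chute, and put each lid on top of the stack of its own kind, cut corners over cut corners and fully seated on the lid below. Do not shift the stacks, and leave the jar, the bottle and the bowl standing where they are.

Things in the scene. Friction and masses are not known exactly. Their poses are not given: they have to be found in the camera images.
- lid_end_stuck_c (a point): White plastic box lid 76 x 56 mm (own x, y), 14 mm high: a 10 mm high rim (skirt walls 3 mm, hollow 6 mm deep below), then a plateau 4 mm high set in 5 mm. Two 12 mm corners cut off at 45 degrees, both at its +x end. About 50 g. Stuck in the lower part of the chute, lying on its side walls and sloping with them, +x end uphill. Point: its centre, 7 mm above the underside of its skirt; z up through its top.
- lid_end_stuck_nose (a point): On that stuck lid: middle of its +x (uphill) short end, 38 mm from its centre, 10 mm above its underside. Only friction and a pair of posts just downhill hold the lid; it overhangs the chute's walls by 2 to 3 mm, so it can be taken by its long sides (56 mm grasp). The pots uphill lean on it.
- lid_end_stacked_c (a point): Loose lid of the same shape and size as lid_end_stuck, level on a fixed stand, its underside 20 mm above the bench. Point and axes as on that lid. That lid belongs on it, only one way round: skirt over this plateau (2 mm play each side, a stepped lead-in), rim on rim, its centre 10 mm above this one. The two stacks may swap sides.
- lid_end_stacked_nose (a point): Middle of the +x short end of that stacked lid, 38 mm from its centre, 10 mm above its underside: its end with the two cut corners.
- lid_diag_stuck_c (a point): White plastic box lid 76 x 56 mm (own x, y), 14 mm high: a 10 mm high rim (skirt walls 3 mm, hollow 6 mm deep below), then a plateau 4 mm high set in 5 mm. Two 12 mm corners cut off at 45 degrees, on a diagonal, (+x,+y) and (-x,-y). About 50 g. Stuck in the upper part of the chute, lying on its side walls and sloping with them, +x end uphill. Point: its centre, 7 mm above the underside of its skirt; z up through its top.
- lid_diag_stuck_nose (a point): On that stuck lid: middle of its +x (uphill) short end, 38 mm from its centre, 10 mm above its underside. Only friction and a pair of posts just downhill hold the lid; it overhangs the chute's walls by 2 to 3 mm, so it can be taken by its long sides (56 mm grasp). The pots uphill lean on it.
- lid_diag_stacked_c (a point): Loose lid of the same shape and size as lid_diag_stuck, level on a fixed stand, its underside 20 mm above the bench. Point and axes as on that lid. That lid belongs on it, either way round: skirt over this plateau (2 mm play each side, a stepped lead-in), rim on rim, its centre 10 mm above this one. The two stacks may swap sides.
- lid_diag_stacked_nose (a point): Middle of the +x short end of that stacked lid, 38 mm from its centre, 10 mm above its underside.
- chute_stop (a point): Lower end of the feed chute: middle of its floor at the end stop, 35 mm above the bench. Axes level: x uphill along the chute, z up. Fixed straight aluminium channel 355 mm long, rising at 0.16 rad, 43 mm wide inside, 51 mm outside; side walls 11 mm high, a 26 mm high stop at each end. Beside it is room for fingers.
- chute_top (a point): Upper end of the chute: middle of its floor at the top stop. Two pairs of 22 mm high posts stand on the chute's walls, their uphill faces 56 mm and 206 mm up the slope from the lower stop; pots pass between them, lids do not. Lids rest on the walls 11 mm off the floor.
- pot_1_c (a point): Small amber pigment pot with a black screw cap, a cylinder 30 mm in diameter and 40 mm long lying across the chute on its side, counted 1 of 4 from the lower end; this point is its centre. It rolls down by itself as soon as nothing holds it. Pots 1 and 2 are held by the lower lid, 3 and 4 by the upper one.
- pot_2_c (a point): Small amber pigment pot with a black screw cap, a cylinder 30 mm in diameter and 40 mm long lying across the chute on its side, counted 2 of 4 from the lower end; this point is its centre. It rolls down by itself as soon as nothing holds it. Pots 1 and 2 are held by the lower lid, 3 and 4 by the upper one.
- pot_3_c (a point): Small amber pigment pot with a black screw cap, a cylinder 30 mm in diameter and 40 mm long lying across the chute on its side, counted 3 of 4 from the lower end; this point is its centre. It rolls down by itself as soon as nothing holds it. Pots 1 and 2 are held by the lower lid, 3 and 4 by the upper one.
- pot_4_c (a point): Small amber pigment pot with a black screw cap, a cylinder 30 mm in diameter and 40 mm long lying across the chute on its side, counted 4 of 4 from the lower end; this point is its centre. It rolls down by itself as soon as nothing holds it. Pots 1 and 2 are held by the lower lid, 3 and 4 by the upper one.
- tool_jar: Bystander: glass jar 58 mm in diameter, 85 mm high, with modelling tools standing in it to 140 mm; stands between the two stacks. Origin at the centre of its underside.
- bottle: Bystander: clear bottle 52 mm in diameter, 115 mm high, beyond the chute. Origin at the centre of its underside.
- bowl: Bystander: white bowl 100 mm across, 50 mm high, to the left. Origin at the centre of its underside.
- tool_tin: Bystander, fixed: open steel tin 150 x 110 x 40 mm with modelling tools, to the right. Origin at the centre of its underside.
Things that resemble listed ones, but are neither listed nor needed, are in the scene too. Leave any blue or yellow look-alike of the part that bears lid_diag_stacked_c alone.

How it is judged:
By the outcome, as a careful person would: the job done as asked, in the order asked, and still so for the second after the job is handed in, with the robot touching nothing.
It also fails if it takes over 67 s, if anything falls off the work surface, if the arm or the gripper's body presses on something with over 40 N, if the wrist force passes 120 N, or if a joint passes its speed limit or range.

ROBOT

A 6-joint arm with a two-finger parallel gripper is mounted at the origin on the work surface. World frame = base frame: x ahead of the robot, y to its left, z up, the work surface at z = 0. Lengths are in m, angles in rad, forces in N, time in s.
With the tool pointing down it reaches from about 0.3 to 0.95 m from the base axis. Payload 3.1 kg.
Tool frame: the origin (TCP) lies between the finger pads; the fingertips stand 25 mm ahead of it and the grasp point (between the pads) lies 6 mm ahead of it; z points along the fingers, y is the direction in which the jaws open and shut (so a half turn about z gives the same grasp; the last joint's range is limited). The gripper opens to 85 mm and grips with 20 to 120 N. Pads are 22 mm wide; open, the fingers measure 114 mm over their backs; the gripper's body (76 mm by 85 mm) begins 54 mm behind the grasp point. The pads swing forward as they close: fully open they stand 13 mm farther back than shut.
Start: joints at [1.22, 0.308, 1.634, -0, 1.2, -0.07], TCP at [0.173, 0.601, 0.256] pointing down, gripper open.
Joint ranges: [-3.06, 3.06], [-0.79, 1.96], [0.05, 2.63], [-1.19, 4.34], [0.05, 2.64], [-2.94, 2.94]. Speed limits (rad/s): [2.79, 2.79, 3.14, 3.14, 3.14, 3.14].

INTERFACE

Orientations are given as a 3x3 rotation matrix whose columns are the frame's x, y, z axes.
In Python, from plant import r gives the robot as it stands.
- The arm moves only by the tool jog_arm, never from a script. Its argument "series" is a list of rows, each a list of 7 numbers: the shift along the tool's x, y, z in m, then the turn, a rotation vector about the tool's x, y, z in rad, then the closure in counts, from 0 (fully open) to 255 (shut). In form: [[x, y, z, wx, wy, wz, gripper], ...]. A call has 1 to 8 rows; each row is the pose to reach, as a shift and turn from the pose commanded when the call began, along the tool's axes at that moment; what a row does not reach only later rows make up. A row lasts 1/10 s, in which the tool goes at most 50 mm and 8.59 degrees, less where a joint would pass 70% of its speed; a pose out of reach is approached as far as the arm can. A call with a gripper value outside its range is refused whole. The fingers move at their own pace and stop on an object; "squeeze" is the grip in N (left out, the last holds). Time passes only in rows, so rows that repeat a pose let the fingers close. It gives the time, the measured TCP pose, the force and the opening at its end, in the units of the state.
- r.sense(): the state, without advancing time (a new reading comes with each control period).
- r.capture(name): name is "scene" or "side" or "wrist"; returns a dict with "image" (480x640x3 uint8, blue, green, red), "range_z" (480x640 float32, m along the optical axis (not along the pixel's ray), 0 where there is no reading), "mtx" (3x3 intrinsics, pixels), "R" (3x3) and "t" (3): a world point X has camera coordinates R X + t. Camera axes: x right, y down, z forward; pixel columns grow to the right and rows downward; lengths in m; the calibration is good to about 2 mm. The wrist camera is an equidistant fisheye: a pixel r from the principal point sees the ray r / f radians off the axis. A picture is of the moment at which its call begins.
- r.finish_job(): hands the job in, once; it reports no verdict.
The state is a dict: "clock": time; "q": joint angles; "joint_velocities": joint speeds; "joint_torque": joint torques, N m; "position": TCP position; "tcp_rot": TCP orientation; "force": force on the tool from outside, world axes, zero at the start; "torque": the same for the moment, N m; "finger_gap": finger opening in m.
Only numpy, scipy, OpenCV 4.12 (cv2) and the standard library are available. Lean on these libraries where they do the work, as an engineer would, in place of code of your own. Each camera call takes 0.05 s, during which the arm holds its last target.

## Working session

There is one attempt and no reset: what is moved stays moved. The work goes in short steps, Python scripts to look and compute and a tool call to move; the robot and the scene stay as the last step left them, time stands still between calls to the robot, and variables do not carry over. Pictures are saved under pics/ and viewed, and the job is handed in when it is done.

Besides the shell and the picture viewer there is one more tool, called after "Emit:" by a JSON object that holds its "method" and its "body". jog_arm: Moves the arm, as the interface text tells. Its arguments: {"type":"object","properties":{"series":{"type":"array"},"squeeze":{"type":"number"}},"required":["series"]}

```bash
ls; mkdir -p pics; cat > h.py <<'E'
import numpy as np, cv2, pickle
from plant import r
def cap(n,f):
    c=r.capture(n); cv2.imwrite(f'pics/{f}.png',c['image']); pickle.dump(c,open(f'pics/{f}.pkl','wb')); return c
def load(f): return pickle.load(open(f'pics/{f}.pkl','rb'))
E
python3 - <<'E'
from h import *
s=r.sense(); print(s)
for n in ("scene","side","wrist"):
    c=cap(n,n+"0"); print(n,c['mtx'],c['R'],c['t'],(c['range_z']>0).mean())
E
```

```text
pics
{'clock': 0.0, 'q': array([ 1.22033948e+00,  3.09040270e-01,  1.63519889e+00, -1.28065112e-05,
        1.19970563e+00, -6.97081288e-02]), 'joint_velocities': array([-8.24301137e-04, -2.30538235e-03,  8.71438807e-04,  4.13501642e-04,
        1.15937884e-06, -8.65999808e-04]), 'joint_torque': array([ 4.17958499e-04, -4.15252054e+01, -2.76667750e+01,  2.21828391e-04,
        9.94574890e-03,  1.26044634e-05]), 'position': array([0.17294005, 0.5997915 , 0.25501918]), 'tcp_rot': array([[-9.60849487e-01,  2.77069720e-01, -7.96344921e-04],
       [ 2.77070823e-01,  9.60846950e-01, -2.21326852e-03],
       [ 1.51935901e-04, -2.34726186e-03, -9.99997234e-01]]), 'force': array([ 0.01251124, -0.52131405, -0.13182973]), 'torque': array([ 0.00936507,  0.01722989, -0.02349273]), 'finger_gap': 0.08554433371009257}
scene [[600.7414895    0.         332.2506254 ]
 [  0.         600.7414895  238.96318273]
 [  0.           0.           1.        ]] [[-0.84712964  0.53136683 -0.00454703]
 [ 0.42890579  0.67867984 -0.59618243]
 [-0.31370559 -0.50699405 -0.80283612]] [ 0.47795512 -0.20466508  1.45468043] 0.9958919270833333
side [[489.58675769   0.         313.78749722]
 [  0.         489.58675769 235.96926215]
 [  0.           0.           1.        ]] [[ 0.90780839 -0.41906931  0.01627389]
 [-0.27150517 -0.61683711 -0.7387807 ]
 [ 0.31963866  0.66625287 -0.67374939]] [-0.52590291  0.21990867  0.96925881] 0.9958756510416666
wrist [[371.64829954   0.         320.57869281]
 [  0.         371.64829954 233.62677249]
 [  0.           0.           1.        ]] [[ 0.27607758  0.96113317 -0.0020487 ]
 [ 0.92430296 -0.26491278  0.27474582]
 [ 0.26352459 -0.07774478 -0.96151471]] [-0.62355099 -0.03825255  0.37804443] 0.9851985677083334
```

View pics/scene0.png

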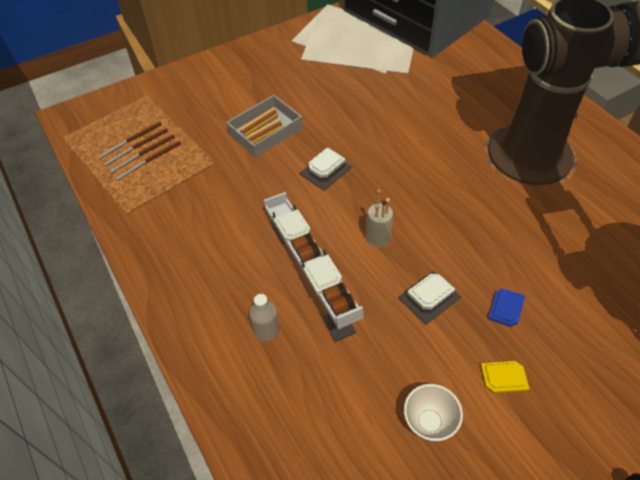

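View pics/side0.png

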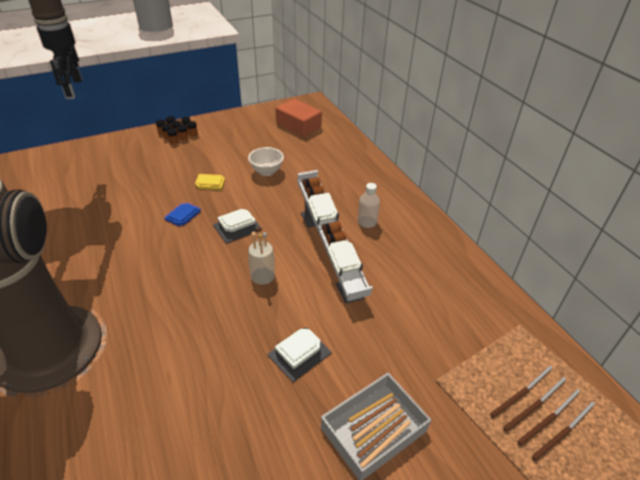

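View pics/wrist0.png

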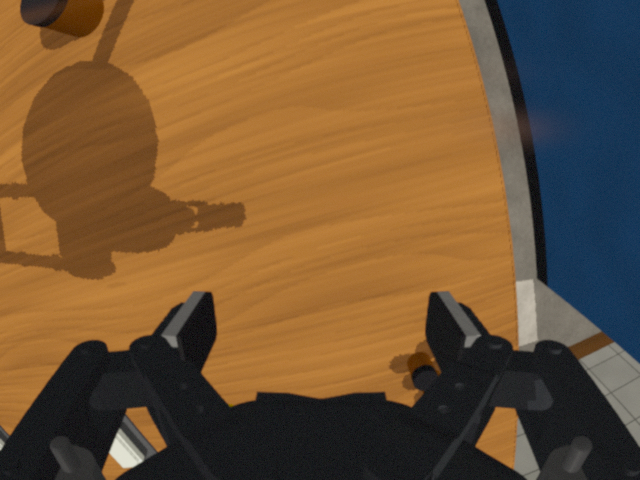

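```bash
python3 - <<'E'
from h import *
def crop(f,x0,y0,x1,y1,s,n):
    c=load(f); cv2.imwrite(f'pics/{n}.png',cv2.resize(c['image'][y0:y1,x0:x1],None,fx=s,fy=s,interpolation=cv2.INTER_CUBIC))
crop('scene0',245,135,475,345,3.4,'c_scene')
crop('side0',200,160,400,390,2.6,'c_side')
def pts(c,mask):
    v,u=np.nonzero(mask&(c['range_z']>0)); z=c['range_z'][v,u]
    K=c['mtx']; p=np.stack([(u-K[0,2])/K[0,0]*z,(v-K[1,2])/K[1,1]*z,z],1)
    return (p-c['t'])@c['R'],u,v
for f in('scene0','side0'):
    c=load(f); X,u,v=pts(c,np.ones((480,640),bool)); 
    P=X.reshape(480,640,3) if len(X)==480*640 else None
    # table plane check
    m=(abs(X[:,2])<.01)&(X[:,0]>.2)&(X[:,0]<.9)&(abs(X[:,1])<.4)
    print(f,m.sum(),X[m,2].mean(),X[m,2].std(), X[m,2][:5])
    hsv=cv2.cvtColor(c['image'],cv2.COLOR_BGR2HSV)
    w=((hsv[...,1]<60)&(hsv[...,2]>200)).astype(np.uint8)
    n,l,st,ce=cv2.connectedComponentsWithStats(w)
    for i in range(1,n):
        if 60<st[i,4]<3000:
            Q,_,_=pts(c,l==i)
            if abs(Q[:,2]).max()<.3: print(ce[i].round(),st[i,4],np.median(Q,0).round(3),Q[:,2].min().round(3),Q[:,2].max().round(3))
E
```

```text
scene0 93850 0.001966155051022534 0.002233812897633314 [0.00406778 0.00489731 0.00394702 0.00488141 0.00239809]
[325. 160.] 436 [ 0.445 -0.218  0.036] 0.028 0.042
[290. 221.] 646 [ 0.614 -0.077  0.075] 0.035 0.085
[322. 272.] 737 [0.635 0.079 0.1  ] 0.086 0.109
[431. 290.] 779 [0.454 0.193 0.035] 0.026 0.043
[260. 299.] 105 [0.766 0.079 0.116] 0.112 0.12
[432. 401.] 191 [0.588 0.37  0.051] 0.046 0.058
[429. 414.] 814 [0.603 0.384 0.01 ] 0.001 0.028
side0 74184 0.0014520051595840867 0.0018455301625908277 [0.00187827 0.00455126 0.00246988 0.00510731 0.00328545]
[322. 205.] 514 [0.635 0.076 0.099] 0.0 0.107
[236. 218.] 392 [0.451 0.19  0.035] 0.028 0.039
[343. 255.] 659 [ 0.617 -0.07   0.074] 0.0 0.084
[355. 285.] 254 [ 0.612 -0.135  0.042] -0.0 0.063
[299. 345.] 948 [ 0.444 -0.221  0.034] -0.002 0.039
[346. 438.] 272 [ 0.45  -0.407  0.004] 0.001 0.043
```

View pics/c_scene.png

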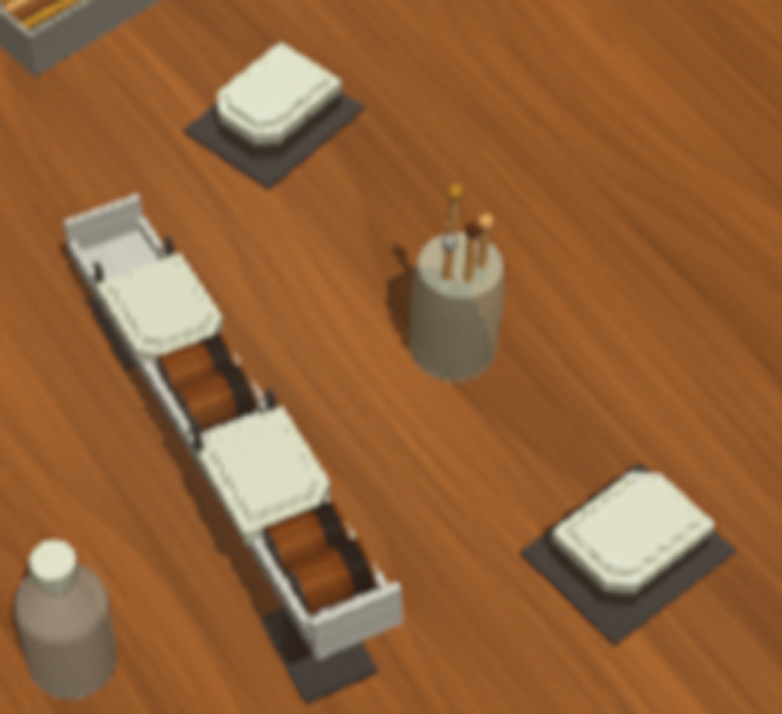

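View pics/c_side.png

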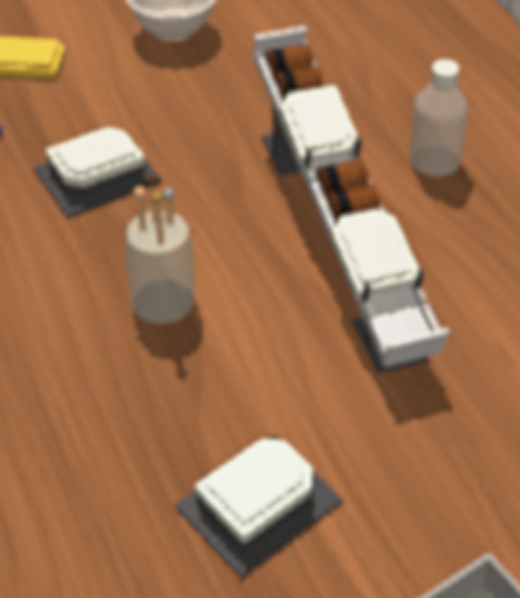

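```bash
cat >> h.py <<'E'
from scipy.spatial.transform import Rotation as Ro
def toolR(yaw,pitch_up=0.0):
    """tool z down, tool x at heading yaw, rising by pitch_up"""
    x=np.array([np.cos(yaw)*np.cos(pitch_up),np.sin(yaw)*np.cos(pitch_up),np.sin(pitch_up)])
    up=np.array([-np.cos(yaw)*np.sin(pitch_up),-np.sin(yaw)*np.sin(pitch_up),np.cos(pitch_up)])
    z=-up; return np.stack([x,np.cross(z,x),z],1)
def delta(p,R):
    s=r.sense(); A=s['tcp_rot']; d=A.T@(np.asarray(p)-s['position']); w=Ro.from_matrix(A.T@R).as_rotvec()
    print('shift mm',(d*1e3).round(1),'rotvec',w.round(4),'deg',np.degrees(np.linalg.norm(w)).round(1),'dist',(np.linalg.norm(d)*1e3).round(1)); return d,w
def ray(c,u,v,fish):
    K=c['mtx']; x=(np.asarray(u,float)-K[0,2])/K[0,0]; y=(np.asarray(v,float)-K[1,2])/K[1,1]
    if fish:
        th=np.hypot(x,y); k=np.where(th>1e-9,np.sin(th)/np.maximum(th,1e-9),1); d=np.stack([x*k,y*k,np.cos(th)],-1)
    else: d=np.stack([x,y,np.ones_like(x)],-1)
    return d@c['R'], -c['R'].T@c['t']
def onplane(c,u,v,z,fish,n=(0,0,1)):
    d,C=ray(c,u,v,fish); n=np.asarray(n,float); k=(z-C@n)/(d@n); return C+d*k[...,None]
def proj(c,X,fish):
    p=np.asarray(X)@c['R'].T+c['t']; K=c['mtx']
    if fish:
        h=np.hypot(p[...,0],p[...,1]); th=np.arctan2(h,p[...,2]); q=p[...,:2]/h[...,None]*th[...,None]
    else: q=p[...,:2]/p[...,2:]
    return q*[K[0,0],K[1,1]]+[K[0,2],K[1,2]]
def pts(c,mask,fish=False):
    v,u=np.nonzero(mask&(c['range_z']>0)); z=c['range_z'][v,u]
    d,C=ray(c,u,v,fish); dz=d@c['R'][2]; return C+d*(z/dz)[:,None],u,v
E
python3 - <<'E'
from h import *
c=load('wrist0'); s=r.sense(); C=-c['R'].T@c['t']; A=s['tcp_rot']
print('cam in tool',A.T@(C-s['position']),'axis in tool',A.T@c['R'][2],'img x',A.T@c['R'][0])
delta([0.50,0.10,0.30],toolR(np.radians(82.6)))
for f,x0,y0 in(('scene0',295,140),('scene0',395,260),('side0',205,195),('side0',262,315)):
    c=load(f); cv2.imwrite(f'pics/z_{f}_{x0}.png',cv2.resize(c['image'][y0:y0+75,x0:x0+75],(380,380),interpolation=cv2.INTER_CUBIC))
a=[cv2.imread(f'pics/z_{n}.png') for n in('scene0_295','scene0_395','side0_262','side0_205')]
cv2.imwrite('pics/z.png',np.vstack([np.hstack(a[:2]),np.hstack(a[2:])])[:, :])
E
python3 -c "
import cv2;i=cv2.imread('pics/z.png');cv2.imwrite('pics/z.png',cv2.resize(i,(600,600)))"
```

```text
cam in tool [ 0.06776574 -0.00035774 -0.11745261] axis in tool [-2.74901010e-01  1.43139288e-04  9.61472524e-01] img x [1.07052919e-03 9.99999415e-01 1.57207145e-04]
shift mm [-452.7 -389.8  -44.1] rotvec [-1.7000e-03  1.2000e-03  1.4192e+00] deg 81.3 dist 599.0
```

View pics/z.png

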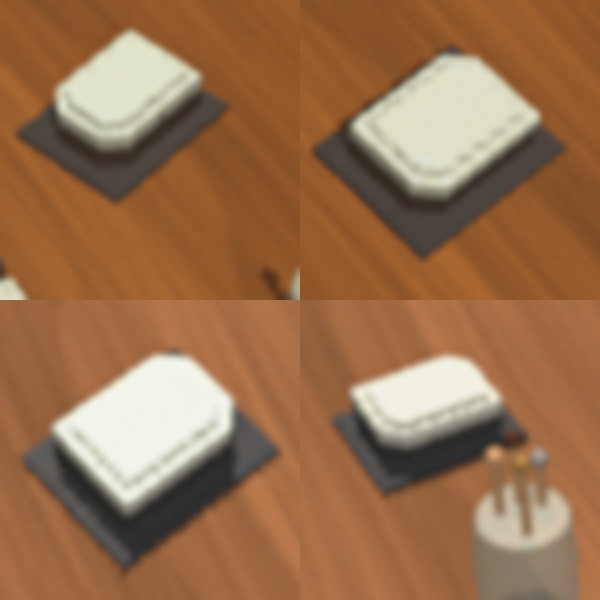

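```bash
python3 - <<'E'
from h import *
delta([0.614,-0.07,0.24],toolR(np.radians(82.6)))
E
```

```text
shift mm [-609.4 -521.5   16.2] rotvec [-1.7000e-03  1.2000e-03  1.4192e+00] deg 81.3 dist 802.2
```

Emit:
{"method": "jog_arm", "body": {"series": [[-0.61,-0.522,0.016,0,0,1.419,0],[-0.61,-0.522,0.016,0,0,1.419,0],[-0.61,-0.522,0.016,0,0,1.419,0],[-0.61,-0.522,0.016,0,0,1.419,0],[-0.61,-0.522,0.016,0,0,1.419,0],[-0.61,-0.522,0.016,0,0,1.419,0],[-0.61,-0.522,0.016,0,0,1.419,0],[-0.61,-0.522,0.016,0,0,1.419,0]]}}

```text
clock: 0.95
position: [0.3937, 0.2646, 0.2483]
tcp_rot: [[-0.084, 0.996, 0.0], [0.996, 0.084, 0.0], [0.0, 0.0, -1.0]]
force: [0.6, 0.1, -0.0]
finger_gap: 0.0854
```

```bash
python3 - <<'E'
from h import *
delta([0.614,-0.07,0.24],toolR(np.radians(82.6)))
cap('wrist','w1')
E
```

```text
shift mm [-352.   191.4    8.3] rotvec [ 3.000e-04 -2.000e-04  2.133e-01] deg 12.2 dist 400.7
```

Emit:
{"method": "jog_arm", "body": {"series": [[-0.352,0.191,0.008,0,0,0.213,0],[-0.352,0.191,0.008,0,0,0.213,0],[-0.352,0.191,0.008,0,0,0.213,0],[-0.352,0.191,0.008,0,0,0.213,0],[-0.352,0.191,0.008,0,0,0.213,0],[-0.352,0.191,0.008,0,0,0.213,0],[-0.352,0.191,0.008,0,0,0.213,0],[-0.352,0.191,0.008,0,0,0.213,0]]}}

```text
clock: 1.8
position: [0.6154, -0.0681, 0.2399]
tcp_rot: [[0.122, 0.992, -0.0], [0.992, -0.122, 0.0], [0.0, -0.001, -1.0]]
force: [1.3, 0.3, 0.7]
finger_gap: 0.0854
```

```bash
python3 - <<'E'
from h import *
delta([0.614,-0.07,0.24],toolR(np.radians(82.6)))
cap('wrist','w2')
E
```

```text
shift mm [-2.1 -1.1 -0.1] rotvec [-0.0005 -0.0003  0.0064] deg 0.4 dist 2.4
```

View pics/w2.png

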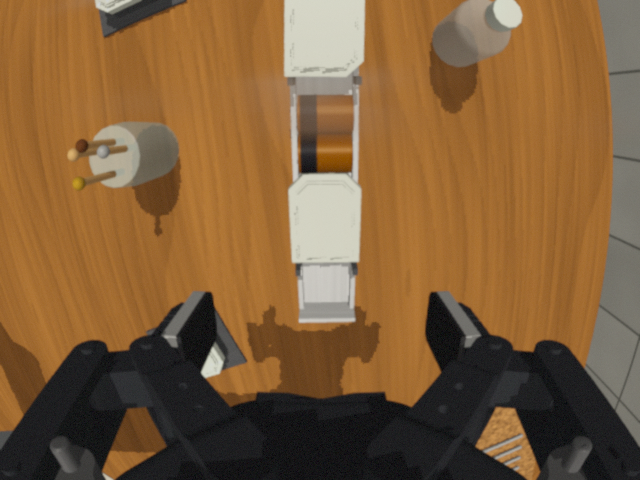

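View pics/w1.png

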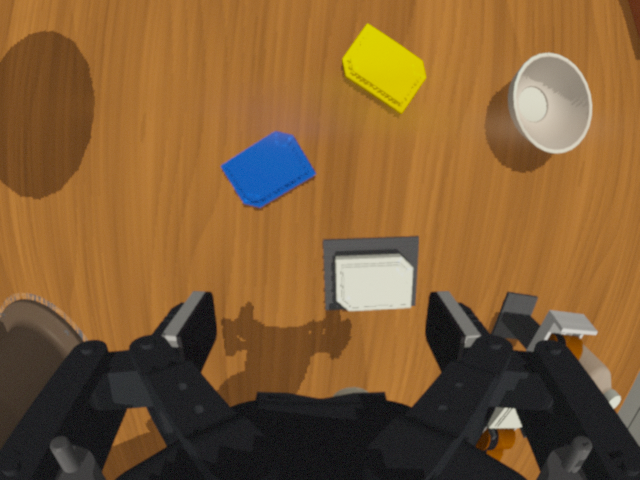

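```bash
cat >> h.py <<'E'
def lidfit(c,seed,n,z,show=None,box=90):
    """white component near seed px; contour cast on plane n.X=z ; returns pts (3d) & hull rect in plane axes"""
    hsv=cv2.cvtColor(c['image'],cv2.COLOR_BGR2HSV)
    w=((hsv[...,1]<60)&(hsv[...,2]>165)).astype(np.uint8)
    return w
def wmask(c,vmin,smax=60):
    hsv=cv2.cvtColor(c['image'],cv2.COLOR_BGR2HSV); return ((hsv[...,1]<smax)&(hsv[...,2]>vmin)).astype(np.uint8)
def comp(w,seed):
    n,l,st,ce=cv2.connectedComponentsWithStats(w); i=l[seed[1],seed[0]]; return (l==i).astype(np.uint8) if i else None
E
python3 - <<'E'
from h import *
c=load('w2'); hsv=cv2.cvtColor(c['image'],cv2.COLOR_BGR2HSV)
for v in(190,218,250,255,258,262,268,280,300,315): print(v,hsv[v,325])
print([list(hsv[218,u]) for u in (286,289,291,293,296,300,358,360,362,365)])
im=cv2.resize(c['image'][150:340,240:420],None,fx=3.2,fy=3.2,interpolation=cv2.INTER_CUBIC); cv2.imwrite('pics/w2c.png',im)
X,_,_=pts(c,np.eye(480,640,k=0)<0,True)
m=np.zeros((480,640),bool); m[195:250,300:350]=1
X,_,_=pts(c,m,True); A=np.c_[X[:,:2],np.ones(len(X))]; k=np.linalg.lstsq(A,X[:,2],rcond=None)[0]; print('plane',k,X.mean(0),'slope',np.hypot(*k[:2]),'head',np.degrees(np.arctan2(k[1],k[0])))
E
```

```text
190 [ 30  19 210]
218 [ 30  19 210]
250 [ 30  21 210]
255 [ 28  19 210]
258 [ 32  20 209]
262 [ 28  17 179]
268 [ 24  13 202]
280 [ 18  13 201]
300 [ 20  11 202]
315 [ 26  14 150]
[[np.uint8(16), np.uint8(182), np.uint8(165)], [np.uint8(17), np.uint8(74), np.uint8(185)], [np.uint8(28), np.uint8(23), np.uint8(209)], [np.uint8(28), np.uint8(21), np.uint8(211)], [np.uint8(28), np.uint8(20), np.uint8(202)], [np.uint8(26), np.uint8(21), np.uint8(211)], [np.uint8(28), np.uint8(21), np.uint8(211)], [np.uint8(17), np.uint8(52), np.uint8(185)], [np.uint8(16), np.uint8(174), np.uint8(161)], [np.uint8(16), np.uint8(183), np.uint8(160)]]
plane [0.01459157 0.16061402 0.07696449] [ 0.61997705 -0.0710077   0.0746061 ] slope 0.16127547333912132 head 84.80900454909991
```

View pics/w2c.png

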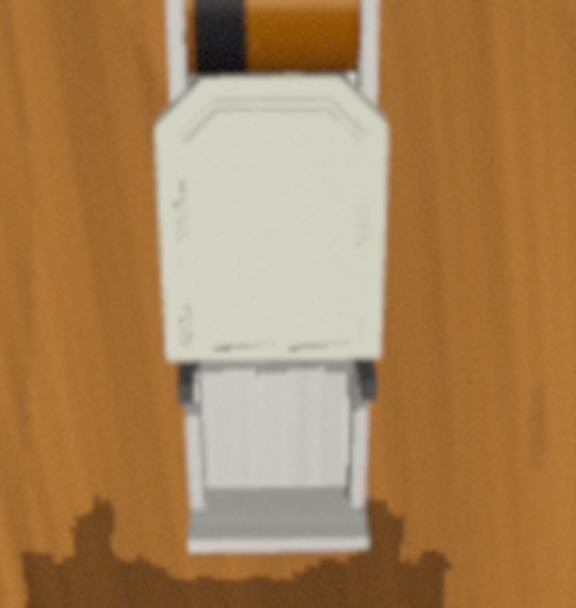

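```bash
cat >> h.py <<'E'
def edges(c,rows,cols,u0,v0,n,d,vt=196,fish=True,smax=60):
    """lid roughly axis-aligned in image: scan rows for left/right, cols for top/bottom; cast to plane; returns 4 edges pts"""
    g=cv2.cvtColor(c['image'],cv2.COLOR_BGR2HSV).astype(float); ok=(g[...,2]>vt)&(g[...,1]<smax)
    L=[];Rr=[];T=[];B=[]
    for v in rows:
        u=u0
        while ok[v,u]: u-=1
        L.append((u+.5,v)); u=u0
        while ok[v,u]: u+=1
        Rr.append((u-.5,v))
    for u in cols:
        v=v0
        while ok[v,u]: v-=1
        T.append((u,v+.5)); v=v0
        while ok[v,u]: v+=1
        B.append((u,v-.5))
    return [onplane(c,np.array(e)[:,0],np.array(e)[:,1],d,fish,n) for e in(L,Rr,T,B)],(L,Rr,T,B)
def line(P):
    l=cv2.fitLine(P[:,:2].astype(np.float32)*1000,cv2.DIST_HUBER,0,.01,.01).ravel(); d=l[:2]; 
    return d,l[2:]/1000
E
python3 - <<'E'
from h import *
c=load('w2'); 
h=np.radians(82.6); n=np.array([-np.sin(.16)*np.cos(h),-np.sin(.16)*np.sin(h),np.cos(.16)])
top=np.array([0.617,-.071,.0747]); d=n@top-.004
(L,Rr,T,B),px=edges(c,range(195,256,3),range(308,343,3),325,218,n,d)
print([p[0] for p in px[0]],[p[0] for p in px[1]],[p[1] for p in px[2]],[p[1] for p in px[3]])
for e in(L,Rr):
    a=line(e); print('long',np.degrees(np.arctan2(*a[0][::-1]))%180,a[1])
x=np.array([np.cos(h)*np.cos(.16),np.sin(h)*np.cos(.16),np.sin(.16)]); y=np.cross(n,x)
print('width',np.mean(L@y)-np.mean(Rr@y),'len',np.median(T@x)-np.median(B@x))
s=(np.median(T@x)+np.median(B@x))/2; yy=(np.mean(L@y)+np.mean(Rr@y))/2
print('rimtop centre',s*x+yy*y+d*n)
E
```

```text
[288.5, 288.5, 289.5, 289.5, 297.5, 289.5, 295.5, 289.5, 289.5, 289.5, 289.5, 290.5, 290.5, 290.5, 290.5, 290.5, 290.5, 290.5, 297.5, 291.5, 299.5] [360.5, 359.5, 359.5, 359.5, 359.5, 359.5, 359.5, 359.5, 359.5, 359.5, 359.5, 359.5, 358.5, 358.5, 358.5, 358.5, 358.5, 358.5, 358.5, 358.5, 358.5] [184.5, 184.5, 184.5, 184.5, 174.5, 184.5, 184.5, 184.5, 184.5, 184.5, 184.5, 174.5] [257.5, 256.5, 257.5, 257.5, 261.5, 261.5, 261.5, 261.5, 257.5, 256.5, 256.5, 256.5]
long 83.69314 [ 0.5925921  -0.07036556]
long 84.134315 [ 0.6471384  -0.07855582]
width 0.05432091558239516 len 0.0635235464246511
rimtop centre [ 0.62054134 -0.07237689  0.0705015 ]
```

```bash
python3 - <<'E'
from h import *
c=load('w2'); C=-c['R'].T@c['t']; print('cam',C)
h=np.radians(83.9); n=np.array([-np.sin(.16)*np.cos(h),-np.sin(.16)*np.sin(h),np.cos(.16)])
top=np.array([0.62,-.072,.0747]); d=n@top-.004
(L,Rr,T,B),px=edges(c,range(195,256,3),range(308,343,3),325,218,n,d,vt=160,smax=80)
print([p[0] for p in px[0]],[p[0] for p in px[1]],[p[1] for p in px[2]])
for e in(L,Rr):
    a=line(e); print('long',np.degrees(np.arctan2(*a[0][::-1]))%180,a[1])
x=np.array([np.cos(h)*np.cos(.16),np.sin(h)*np.cos(.16),np.sin(.16)]); y=np.cross(n,x)
T=onplane(c,[325.],[174.5],d,True,n); B=onplane(c,[325.],[261.5],d,True,n);Tb=onplane(c,[325.],[174.5],d-.010,True,n)
print('width',np.mean(L@y)-np.mean(Rr@y),'len',np.median(T@x)-np.median(B@x),'len if skirt bottom',Tb@x-B@x)
s=B@x+.038; yy=(np.mean(L@y)+np.mean(Rr@y))/2
print('rimtop centre',s*x+yy*y+d*n)
# chute from walls in same image: stop outer edge
P=onplane(c,[299.,355.],[320.,320.],.061,True); print('stop top edge',P)
E
```

```text
cam [6.25697658e-01 2.50672259e-04 3.57481474e-01]
[287.5, 287.5, 288.5, 288.5, 288.5, 288.5, 288.5, 288.5, 288.5, 289.5, 289.5, 289.5, 289.5, 289.5, 289.5, 290.5, 290.5, 290.5, 290.5, 290.5, 290.5] [361.5, 360.5, 360.5, 360.5, 360.5, 360.5, 360.5, 360.5, 360.5, 360.5, 360.5, 360.5, 359.5, 359.5, 359.5, 359.5, 359.5, 359.5, 359.5, 359.5, 358.5] [173.5, 173.5, 173.5, 173.5, 173.5, 173.5, 173.5, 173.5, 173.5, 173.5, 173.5, 173.5]
long 83.73711 [ 0.5916144  -0.07122272]
long 84.200455 [ 0.6478038  -0.07937209]
width 0.056758718863735735 len 0.07521830973950765 len if skirt bottom [0.07235392]
rimtop centre [ 0.62030195 -0.06985162  0.07099817]
stop top edge [[ 0.58603319 -0.1622041   0.061     ]
 [ 0.63649892 -0.16852072  0.061     ]]
```

```bash
python3 - <<'E'
from h import *
c=load('w2'); s=r.sense(); A=s['tcp_rot'];p=s['position']
im=c['image'][270:420,140:240]; cv2.imwrite('pics/fing.png',cv2.resize(im,None,fx=4,fy=4))
m=np.zeros((480,640),bool); m[285:400,140:240]=1
X,u,v=pts(c,m,True); Y=(X-p)@A
k=(Y[:,2]<.06)&(Y[:,2]>-.1)
for v0 in range(288,400,8):
    q=k&(v==v0); 
    if q.sum(): print(v0,[(int(a),*(b*1e3).round(0)) for a,b in zip(u[q][::6],Y[q][::6])])
E
```

```text
296 [(190, np.float64(16.0), np.float64(-53.0), np.float64(4.0)), (196, np.float64(17.0), np.float64(-49.0), np.float64(2.0)), (202, np.float64(17.0), np.float64(-47.0), np.float64(2.0)), (208, np.float64(16.0), np.float64(-46.0), np.float64(5.0))]
304 [(177, np.float64(13.0), np.float64(-58.0), np.float64(3.0)), (184, np.float64(17.0), np.float64(-52.0), np.float64(-5.0)), (190, np.float64(17.0), np.float64(-50.0), np.float64(-4.0)), (196, np.float64(16.0), np.float64(-48.0), np.float64(-3.0)), (202, np.float64(16.0), np.float64(-46.0), np.float64(-2.0)), (208, np.float64(13.0), np.float64(-46.0), np.float64(5.0))]
312 [(168, np.float64(12.0), np.float64(-60.0), np.float64(-3.0)), (174, np.float64(13.0), np.float64(-57.0), np.float64(-3.0)), (180, np.float64(17.0), np.float64(-51.0), np.float64(-12.0)), (186, np.float64(17.0), np.float64(-49.0), np.float64(-10.0)), (192, np.float64(16.0), np.float64(-47.0), np.float64(-9.0)), (198, np.float64(15.0), np.float64(-46.0), np.float64(-7.0)), (204, np.float64(12.0), np.float64(-46.0), np.float64(-1.0)), (210, np.float64(8.0), np.float64(-
[... 6521 characters left out ...]
40.0)), (152, np.float64(19.0), np.float64(-42.0), np.float64(-56.0)), (158, np.float64(23.0), np.float64(-38.0), np.float64(-60.0)), (164, np.float64(22.0), np.float64(-37.0), np.float64(-59.0)), (170, np.float64(22.0), np.float64(-36.0), np.float64(-59.0)), (176, np.float64(23.0), np.float64(-34.0), np.float64(-59.0)), (182, np.float64(23.0), np.float64(-33.0), np.float64(-58.0)), (188, np.float64(22.0), np.float64(-32.0), np.float64(-58.0)), (194, np.float64(22.0), np.float64(-30.0), np.float64(-58.0)), (200, np.float64(22.0), np.float64(-29.0), np.float64(-58.0)), (206, np.float64(23.0), np.float64(-27.0), np.float64(-59.0)), (212, np.float64(22.0), np.float64(-26.0), np.float64(-57.0))]
```

View pics/fing.png

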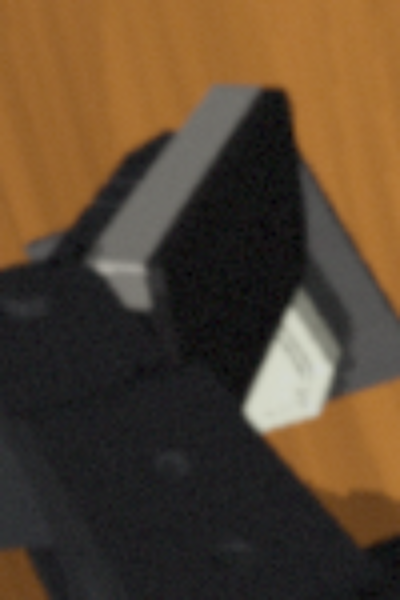

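```bash
python3 - <<'E'
from h import *
h=np.radians(84); R=toolR(h,.16); n=-R[:,2]; g=np.array([.6198,-.0699,.0710])+.011*n
print(g); delta(g+.04*n,R); delta(g,R); print(R.T@np.array([0,0,1.]))
E
```

```text
[ 0.61961681 -0.0716429   0.0818595 ]
shift mm [ -2.2  -1.1 118.6] rotvec [ 0.008   0.1659 -0.0206] deg 9.6 dist 118.6
shift mm [  4.4  -1.5 158. ] rotvec [ 0.008   0.1659 -0.0206] deg 9.6 dist 158.1
[ 0.15931821  0.         -0.98722728]
```

Emit:
{"method": "jog_arm", "body": {"series": [[-0.002,-0.001,0.05,0.004,0.08,-0.01,0],[-0.002,-0.001,0.1,0.006,0.16,-0.02,0],[-0.002,-0.001,0.119,0.006,0.163,-0.021,0],[-0.002,-0.001,0.119,0.006,0.163,-0.021,0],[-0.002,-0.001,0.119,0.006,0.163,-0.021,0]], "squeeze": 40}}

```text
clock: 2.35
position: [0.6136, -0.068, 0.1214]
tcp_rot: [[0.101, 0.995, 0.012], [0.982, -0.101, 0.162], [0.162, -0.005, -0.987]]
force: [0.5, -0.2, 0.3]
finger_gap: 0.085
```

```bash
python3 - <<'E'
from h import *
h=np.radians(84); R=toolR(h,.16); n=-R[:,2]; g=np.array([.6198,-.0699,.0710])+.011*n
delta(g,R)
c=cap('wrist','w3'); print(r.sense()['clock'])
E
```

```text
shift mm [-9.4  6.6 38.5] rotvec [-0.0051 -0.0031  0.0026] deg 0.4 dist 40.1
2.4
```

View pics/w3.png

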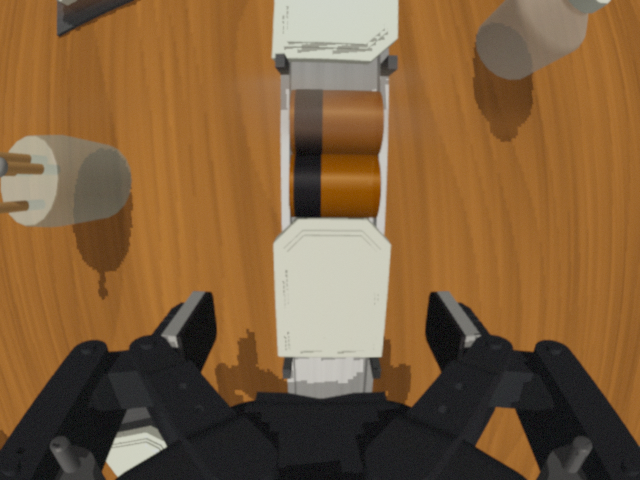

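```bash
python3 - <<'E'
from h import *
for i in range(3):
    s=r.sense(); print(s['clock'],s['position'],np.abs(s['joint_velocities']).max()); r.capture('wrist')
h=np.radians(84); R=toolR(h,.16); n=-R[:,2]; g=np.array([.6198,-.0699,.0710])+.011*n
delta(g,R)
E
```

```text
2.4 [ 0.61474097 -0.06805072  0.12285909] 0.022636598842972824
2.45 [ 0.61529359 -0.06811685  0.12366746] 0.014896047572315413
2.5 [ 0.61542648 -0.06812012  0.12395879] 0.005640686655262803
shift mm [-9.8  4.7 41. ] rotvec [-0.0003 -0.0023  0.0041] deg 0.3 dist 42.4
```

```bash
python3 - <<'E'
from h import *
c=cap('wrist','w4'); C=-c['R'].T@c['t']
g=cv2.cvtColor(c['image'],cv2.COLOR_BGR2HSV)[...,2]; print(g[210:226,330],g[345:366,330])
h=np.radians(84); R=toolR(h,.16); n=-R[:,2]; x=R[:,0]; y=-R[:,1]
d=n@np.array([.6203,-.0699,.0710])
(L,Rr,T,B),px=edges(c,range(250,345,6),range(300,370,6),330,290,n,d,vt=160,smax=80)
print([p[0] for p in px[0]],[p[0] for p in px[1]],[p[1] for p in px[2]],[p[1] for p in px[3]])
for e in(L,Rr):
    a=line(e); print('long',np.degrees(np.arctan2(*a[0][::-1]))%180,a[1])
yy=(np.mean(L@y)+np.mean(Rr@y))/2; print('w',np.mean(L@y)-np.mean(Rr@y),'len',np.median(T@x)-np.median(B@x)); ss=(np.median(T@x)+np.median(B@x))/2
print(ss*x+yy*y+d*n)
E
```

```text
[105 104 102  99  91  89 103 138 165 189 203 206 206 206 206 206] [206 205 204 205 204 204 205 206 203 196 173 156 169 192 198 196 198 198
 197 197 197]
[269.5, 269.5, 269.5, 269.5, 270.5, 270.5, 270.5, 271.5, 271.5, 271.5, 271.5, 272.5, 272.5, 272.5, 273.5, 273.5] [385.5, 384.5, 384.5, 384.5, 383.5, 383.5, 382.5, 382.5, 381.5, 381.5, 380.5, 380.5, 379.5, 379.5, 378.5, 378.5] [217.5, 217.5, 217.5, 218.5, 218.5, 217.5, 217.5, 217.5, 218.5, 218.5, 218.5, 222.5] [381.5, 381.5, 383.5, 380.5, 355.5, 355.5, 383.5, 383.5, 379.5, 355.5, 355.5, 354.5]
long 83.85509 [ 0.59213924 -0.06787792]
long 83.8451 [ 0.6486694  -0.06891546]
w 0.05626784703729981 len 0.09415952279044615
[ 0.61927828 -0.07881559  0.06955185]
```

```bash
python3 - <<'E'
from h import *
c=load('w4')
h=np.radians(83.9); R=toolR(h,.16); n=-R[:,2]; x=R[:,0]; y=-R[:,1]
d=n@np.array([.6203,-.0699,.0710])
T=onplane(c,[328.],[217.7],d,True,n)@x; B=onplane(c,[328.],[355.5],d,True,n)@x
print(T-B); yy=np.array([.6204,-.0684,.0710])@y
P=(T+B)/2*x+yy*y+d*n; print(P)
g=P+.011*n; print(g); delta(g,R)
E
```

```text
[0.07686821]
[ 0.62020672 -0.07020855  0.07094889]
[ 0.62002049 -0.07195113  0.08180839]
shift mm [-10.    5.3  40.8] rotvec [-0.001  -0.0023  0.0057] deg 0.4 dist 42.4
```

Emit:
{"method": "jog_arm", "body": {"series": [[-0.01,0.005,0.01,0,-0.002,0.005,0],[-0.01,0.005,0.03,0,-0.002,0.005,0],[-0.01,0.005,0.041,0,-0.002,0.005,0],[-0.01,0.005,0.041,0,-0.002,0.005,0],[-0.01,0.005,0.041,0,-0.002,0.005,0]]}}

```text
clock: 3.1
position: [0.6177, -0.0721, 0.0788]
tcp_rot: [[0.106, 0.994, 0.011], [0.981, -0.106, 0.16], [0.16, -0.006, -0.987]]
force: [-0.1, 0.2, -0.5]
finger_gap: 0.0856
```

```bash
python3 - <<'E'
from h import *
c=cap('wrist','w5')
delta([ 0.62002049,-0.07195113,0.08180839],toolR(np.radians(83.9),.16)); print(r.sense()['force'])
E
```

```text
shift mm [ 0.8  1.7 -2.2] rotvec [-0.0044 -0.0009 -0.0008] deg 0.3 dist 2.9
[0.60904999 0.4858418  0.03302026]
```

View pics/w5.png

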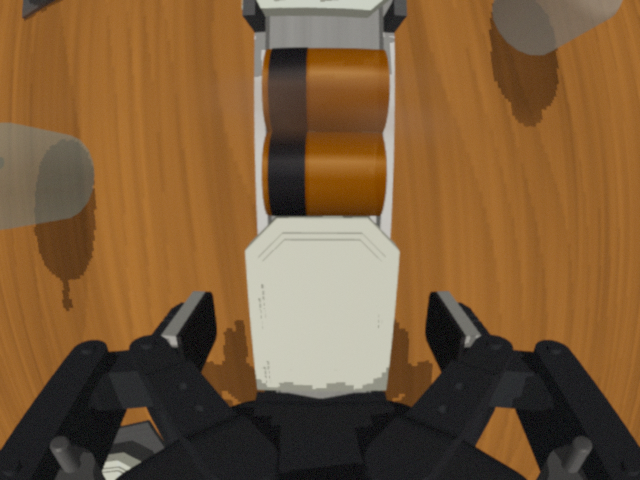

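Emit:
{"method": "jog_arm", "body": {"series": [[0,0,0,0,0,0,130],[0,0,0,0,0,0,255],[0,0,0,0,0,0,255],[0,0,0,0,0,0,255],[0,0,0,0,0,0,255],[0,0,0,0,0,0,255]], "squeeze": 40}}

```text
clock: 3.75
position: [0.6188, -0.0723, 0.0804]
tcp_rot: [[0.106, 0.994, 0.014], [0.981, -0.106, 0.159], [0.16, -0.003, -0.987]]
force: [-0.8, 0.2, 5.6]
finger_gap: 0.0549
```

```bash
python3 - <<'E'
from h import *
s=r.sense();print(s['finger_gap'],s['position'],s['force'])
c=cap('wrist','w6')
E
```

```text
0.05493268321757199 [ 0.61882458 -0.0723246   0.08035712] [-0.77736188  0.16195381  5.57611757]
```

View pics/w6.png

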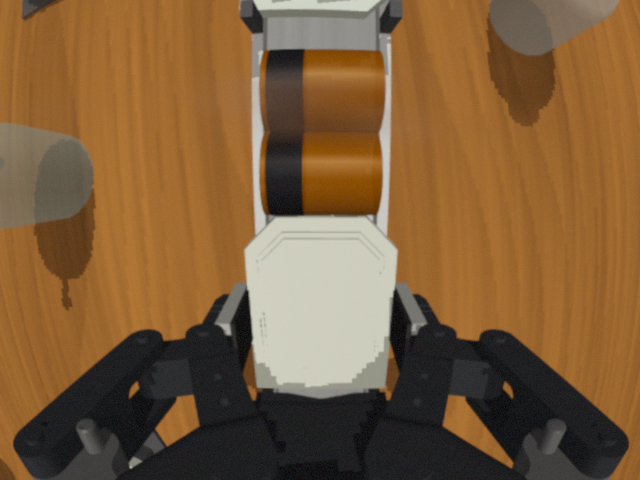

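Emit:
{"method": "jog_arm", "body": {"series": [[0,0,-0.01,0,0,0,255],[0,0,-0.025,0,0,0,255],[0,0,-0.045,0,0,0,255],[0,0,-0.075,0,0,0,255],[0,0,-0.1,0,0,0,255],[0,0,-0.12,0,0,0,255]]}}

```text
clock: 4.4
position: [0.6169, -0.0917, 0.2003]
tcp_rot: [[0.106, 0.994, 0.014], [0.981, -0.106, 0.159], [0.16, -0.003, -0.987]]
force: [-0.1, -0.3, -1.2]
finger_gap: 0.0548
```

```bash
python3 - <<'E'
from h import *
c=cap('wrist','w7')
delta([0.44,-0.19,0.19],toolR(np.radians(30),0)); cap('scene','s1')
E
```

```text
shift mm [-116.6 -167.5   -5.2] rotvec [-0.0723 -0.1488  0.9384] deg 54.6 dist 204.2
```

View pics/w7.png

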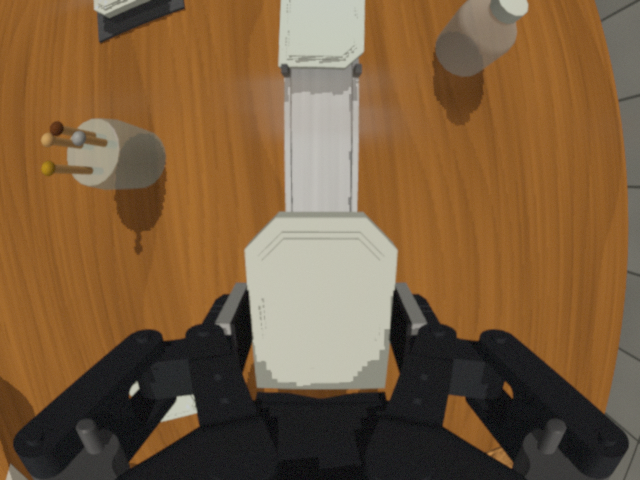

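View pics/s1.png

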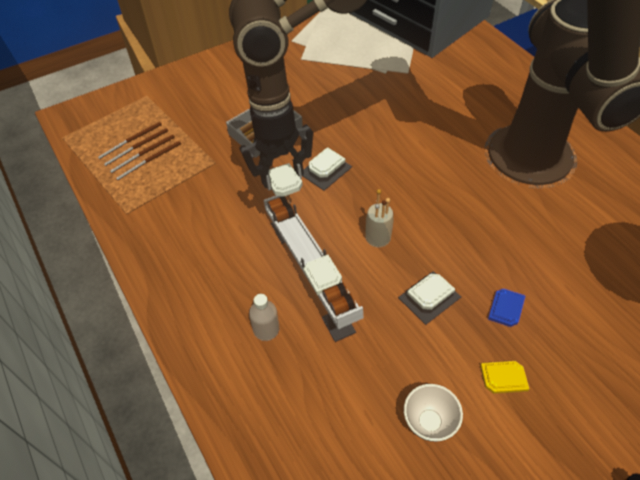

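```bash
python3 - <<'E'
from h import *
c=load('scene0'); print(onplane(c,[327.5,345,309.5,313,323,327],[147.5,158.75,164,172,176,175],.031,False).round(4))
c=load('side0'); print(onplane(c,[275.75,294,],[346.3,366.3],.031,False).round(4))
for f,sd,vt in(('scene0',(325,160),190),('side0',(299,345),200)):
    c=load(f); m=comp(wmask(c,vt),sd); P,_,_=pts(c,m==1); k=P[:,2]>.030; P=P[k]
    print(f,cv2.minAreaRect((P[:,:2]*1000).astype(np.float32)))
E
```

```text
[[ 0.4172 -0.2553  0.031 ]
 [ 0.4021 -0.202   0.031 ]
 [ 0.481  -0.2319  0.031 ]
 [ 0.4871 -0.2059  0.031 ]
 [ 0.4742 -0.183   0.031 ]
 [ 0.4648 -0.1808  0.031 ]]
[[ 0.4044 -0.2029  0.031 ]
 [ 0.4191 -0.258   0.031 ]]
scene0 ((446.3531799316406, -217.5146484375), (76.71989440917969, 58.25799560546875), 15.269782066345215)
side0 ((446.7634582519531, -218.37152099609375), (76.9354476928711, 56.09296798706055), 15.267149925231934)
```

```bash
python3 - <<'E'
from h import *
delta([0.36,-0.242,0.17],toolR(np.radians(15.3),0))
E
```

```text
shift mm [-179.3 -241.5    3.1] rotvec [-0.093  -0.1418  1.1941] deg 69.1 dist 300.8
```

Emit:
{"method": "jog_arm", "body": {"series": [[-0.179,-0.242,0.003,-0.093,-0.142,1.194,255],[-0.179,-0.242,0.003,-0.093,-0.142,1.194,255],[-0.179,-0.242,0.003,-0.093,-0.142,1.194,255],[-0.179,-0.242,0.003,-0.093,-0.142,1.194,255],[-0.179,-0.242,0.003,-0.093,-0.142,1.194,255],[-0.179,-0.242,0.003,-0.093,-0.142,1.194,255],[-0.179,-0.242,0.003,-0.093,-0.142,1.194,255],[-0.179,-0.242,0.003,-0.093,-0.142,1.194,255]]}}

```text
clock: 5.3
position: [0.3544, -0.2407, 0.1661]
tcp_rot: [[0.965, 0.261, -0.01], [0.261, -0.965, 0.004], [-0.008, -0.006, -1.0]]
force: [0.0, 1.1, -0.3]
finger_gap: 0.0547
```

Emit:
{"method": "jog_arm", "body": {"series": [[0,0,0,0,0,0.053,255],[0,0,0,0,0,0.053,255],[0,0,0,0,0,0.053,255]]}}

```text
clock: 5.6
position: [0.3565, -0.2402, 0.1666]
tcp_rot: [[0.975, 0.22, -0.008], [0.22, -0.975, 0.004], [-0.007, -0.005, -1.0]]
force: [0.9, -0.3, -0.6]
finger_gap: 0.0549
```

```bash
python3 - <<'E'
from h import *
c=cap('wrist','w8'); delta([0.36,-0.242,0.17],toolR(np.radians(15.3),0))
E
```

```text
shift mm [ 2.9  2.4 -3.2] rotvec [-0.0053  0.007  -0.0451] deg 2.6 dist 5.0
```

View pics/w8.png

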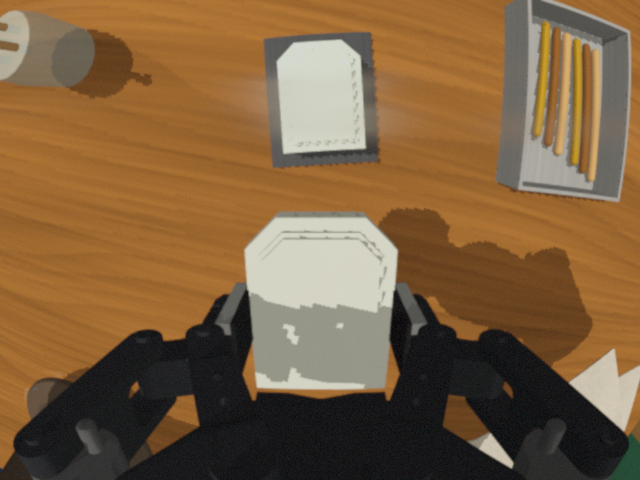

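```bash
cat >> h.py <<'E'
def rectfit(c,poly_mask,z,n=(0,0,1),fish=True):
    cs,_=cv2.findContours(poly_mask,cv2.RETR_EXTERNAL,cv2.CHAIN_APPROX_NONE); k=max(cs,key=cv2.contourArea)[:,0].astype(float)
    P=onplane(c,k[:,0],k[:,1],z,fish,n); return P,k
E
python3 - <<'E'
from h import *
c=load('w8'); s=r.sense(); A=s['tcp_rot']; p=s['position']
hsv=cv2.cvtColor(c['image'],cv2.COLOR_BGR2HSV)
w=((hsv[...,1]<80)&(hsv[...,2]>140)).astype(np.uint8); 
m=comp(w,(318,95)); m=cv2.morphologyEx(m,cv2.MORPH_CLOSE,np.ones((5,5)))
P,k=rectfit(c,m,.030); print(k.min(0),k.max(0))
print('stack',cv2.minAreaRect((P[:,:2]*1000).astype(np.float32)))
# held lid
o=p+A@[0,0,.011]; n=-A[:,2]
w=((hsv[...,1]<60)&(hsv[...,2]>110)).astype(np.uint8); m=comp(w,(330,260)); m[395:]=0
cv2.imwrite('pics/m.png',m*255)
P,k=rectfit(c,m,n@o,n); Y=(P-p)@A; print(k.min(0),k.max(0)); print('held',cv2.minAreaRect((Y[:,:2]*1000).astype(np.float32)),Y.min(0),Y.max(0))
for v in (205,208,210,212,214,216,218,220,222,226): print(v,hsv[v,320],end=' ')
print([list(map(int,hsv[v,330])) for v in range(380,398,2)])
E
```

```text
[276.  39.] [365. 153.]
stack ((448.8086853027344, -219.5209197998047), (76.77530670166016, 57.62215042114258), 16.49595069885254)
[245. 212.] [397. 388.]
held ((3.174243927001953, 1.1436576843261719), (57.02080535888672, 78.50347137451172), 89.86172485351562) [-0.03612474 -0.02739186  0.011     ] [0.04241236 0.02962995 0.011     ]
205 [ 15 178 158] 208 [ 15 173 165] 210 [ 15 159 164] 212 [ 20  49 136] 214 [ 30  24 129] 216 [ 32  27 131] 218 [ 28  21 199] 220 [ 30  18 212] 222 [ 32  19 213] 226 [ 30  19 213] [[32, 24, 148], [32, 22, 174], [28, 20, 209], [30, 18, 211], [23, 28, 204], [15, 151, 171], [15, 177, 167], [15, 171, 163], [14, 172, 139]]
```

View pics/m.png

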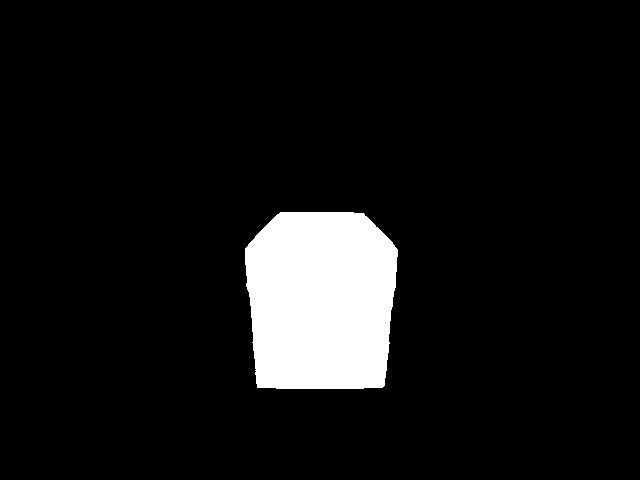

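```bash
cat >> h.py <<'E'
def sides(XY,head,L=.076,W=.056):
    """XY contour pts; fit 4 sides; returns refined heading(deg), centre, len, wid"""
    h=np.radians(head)
    for _ in range(3):
        x=np.array([np.cos(h),np.sin(h)]);y=np.array([-x[1],x[0]]); a=XY@x;b=XY@y
        a0=(a.max()+a.min())/2;b0=(b.max()+b.min())/2; a-=a0;b-=b0
        F=[];hs=[]
        for sg in(1,-1):
            k=(b*sg>W/2-.004)&(abs(a)<L/2-.014); l=cv2.fitLine((XY[k]*1000).astype(np.float32),cv2.DIST_HUBER,0,.01,.01).ravel()
            d=l[:2]*np.sign(l[:2]@x); hs.append(np.arctan2(d[1],d[0])); F.append(np.median(XY[k]@y))
        E=[np.median((XY@x)[(a*sg>L/2-.004)&(abs(b)<W/2-.014)]) for sg in(1,-1)]
        hn=np.mean(hs)
        c=x*np.mean(E)+y*np.mean(F); out=(np.degrees(hs),c,E[0]-E[1],F[0]-F[1]); h=hn
    return out
E
python3 - <<'E'
from h import *
c=load('w8'); s=r.sense(); A=s['tcp_rot']; p=s['position']
hsv=cv2.cvtColor(c['image'],cv2.COLOR_BGR2HSV)
w=((hsv[...,1]<80)&(hsv[...,2]>140)).astype(np.uint8); 
m=comp(w,(318,95)); m=cv2.morphologyEx(m,cv2.MORPH_CLOSE,np.ones((5,5)))
P,k=rectfit(c,m,.030); print('stack',sides(P[:,:2],15.3)); print('cam',-c['R'].T@c['t'])
for z in(.010,.011,.0125):
    o=p+A@[0,0,z]; n=-A[:,2]
    w=((hsv[...,1]<60)&(hsv[...,2]>110)).astype(np.uint8); w[:217]=0; m=comp(w,(330,260)); m[395:]=0
    P,k=rectfit(c,m,n@o,n); Y=(P-p)@A; print('held',z,sides(Y[:,:2],0))
im=cv2.resize(c['image'][20:180,250:400],None,fx=4,fy=3.7,interpolation=cv2.INTER_CUBIC);cv2.imwrite('pics/w8c.png',im)
for f,sd,vt in(('scene0',(325,160),190),('side0',(299,345),200)):
    c=load(f); m=comp(wmask(c,vt),sd); P,_,_=pts(c,m==1); P=P[P[:,2]>.030]
    hu=cv2.convexHull((P[:,:2]*1000).astype(np.float32))[:,0]/1000; 
    print(f,hu.mean(0))
E
```

```text
stack (array([16.2821762 , 16.75317204]), array([ 0.44881881, -0.21954905]), np.float64(0.07598187267621376), np.float64(0.056518996225654594))
cam [ 0.42716275 -0.22607089  0.28370774]
held 0.01 (array([ 0.79190542, -0.75084302]), array([0.00294874, 0.00124056]), np.float64(0.07569458190884593), np.float64(0.05507813504967719))
held 0.011 (array([ 0.89704037, -0.75084494]), array([0.00241439, 0.00124902]), np.float64(0.076287640836912), np.float64(0.05550206315858576))
held 0.0125 (array([ 0.79294156, -0.88693212]), array([0.00161308, 0.00124501]), np.float64(0.07717627012860684), np.float64(0.05615293953907743))
scene0 [ 0.4515971  -0.21535724]
side0 [ 0.44813004 -0.21365182]
```

View pics/w8c.png

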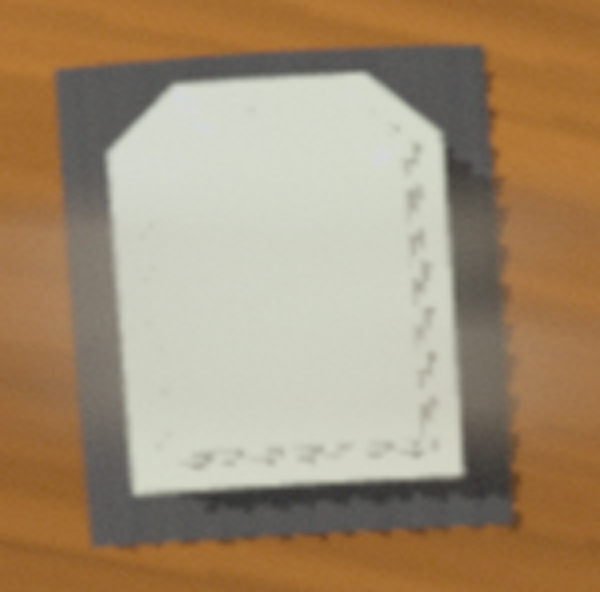

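```bash
python3 - <<'E'
from h import *
h=np.radians(16.4); delta(np.array([.4488,-.2195,.1])-.085*np.array([np.cos(h),np.sin(h),0]),toolR(h,0)); print(r.sense()['q'])
E
```

```text
shift mm [10.1  5.8 66.7] rotvec [-0.0053  0.0069 -0.0643] deg 3.7 dist 67.7
[-0.69249408  0.04952722  2.14356379 -0.00302926  0.95687571  0.65809687]
```

Emit:
{"method": "jog_arm", "body": {"series": [[0.01,0.006,0.03,-0.005,0.007,-0.064,255],[0.01,0.006,0.06,-0.005,0.007,-0.064,255],[0.01,0.006,0.067,-0.005,0.007,-0.064,255],[0.01,0.006,0.067,-0.005,0.007,-0.064,255],[0.01,0.006,0.067,-0.005,0.007,-0.064,255],[0.01,0.006,0.067,-0.005,0.007,-0.064,255]]}}

```text
clock: 6.25
position: [0.3685, -0.245, 0.1015]
tcp_rot: [[0.96, 0.281, 0.003], [0.281, -0.96, -0.002], [0.002, 0.003, -1.0]]
force: [-0.3, 0.7, -0.7]
finger_gap: 0.0549
```

```bash
cat > meas.py <<'E'
from h import *
import sys
# usage: meas(name, stack seed, heading guess, held seed)
def meas(f,seed,head,vt=140,hv=(217,395),z=.030,rel=.011,hseed=(330,260)):
    c=cap('wrist',f); s=r.sense(); A=s['tcp_rot']; p=s['position']; print('tcp',p,'tilt',A[2,:2],'heading',np.degrees(np.arctan2(A[1,0],A[0,0])))
    hsv=cv2.cvtColor(c['image'],cv2.COLOR_BGR2HSV)
    m=comp(((hsv[...,1]<80)&(hsv[...,2]>vt)).astype(np.uint8),seed)
    if m is None: print('no stack')
    else:
        m=cv2.morphologyEx(m,cv2.MORPH_CLOSE,np.ones((5,5))); P,k=rectfit(c,m,z); print('px',k.min(0),k.max(0)); st=sides(P[:,:2],head); print('stack',st)
    if hseed:
        w=((hsv[...,1]<60)&(hsv[...,2]>110)).astype(np.uint8); w[:hv[0]]=0; m=comp(w,hseed); m[hv[1]:]=0
        o=p+A@[0,0,rel]; n=-A[:,2]; P,k=rectfit(c,m,n@o,n); Y=(P-p)@A; print('held',sides(Y[:,:2],0))
E
python3 - <<'E'
from meas import *
meas('w9',(318,120),16.4)
E
```

```text
tcp [ 0.36847972 -0.24490432  0.10149003] tilt [0.00223102 0.00294771] heading 16.32315143164327
px [258.  33.] [370. 180.]
stack (array([16.09277276, 16.6935058 ]), array([ 0.44884086, -0.21961098]), np.float64(0.07569182104615069), np.float64(0.056137345156971996))
held (array([ 0.86054968, -0.94309525]), array([0.0024318 , 0.00146407]), np.float64(0.07635306804370613), np.float64(0.05551798816911528))
```

View pics/w9.png

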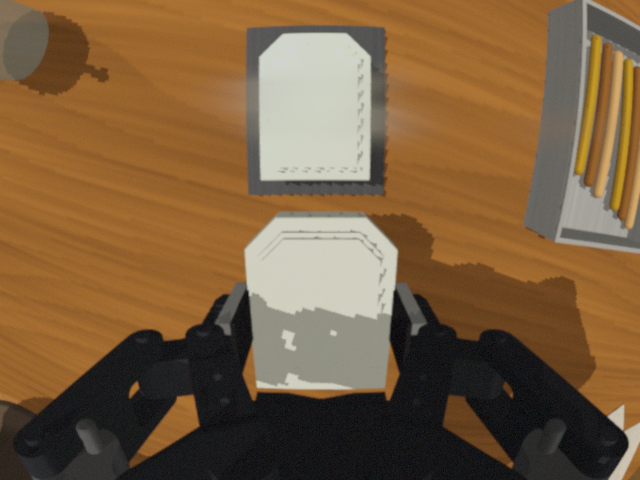

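```bash
python3 - <<'E'
from h import *
delta([.4461,-.2189,.064],toolR(np.radians(16.4),0))
E
```

```text
shift mm [81.7 -3.3 37.7] rotvec [ 0.0029 -0.0022 -0.0013] deg 0.2 dist 90.0
```

Emit:
{"method": "jog_arm", "body": {"series": [[0.04,-0.002,0,0.003,-0.002,-0.001,255],[0.08,-0.003,0.01,0.003,-0.002,-0.001,255],[0.082,-0.003,0.03,0.003,-0.002,-0.001,255],[0.082,-0.003,0.038,0.003,-0.002,-0.001,255],[0.082,-0.003,0.038,0.003,-0.002,-0.001,255],[0.082,-0.003,0.038,0.003,-0.002,-0.001,255],[0.082,-0.003,0.038,0.003,-0.002,-0.001,255]]}}

```text
clock: 7.0
position: [0.4453, -0.2188, 0.063]
tcp_rot: [[0.96, 0.281, -0.001], [0.281, -0.96, 0.001], [-0.001, -0.002, -1.0]]
force: [-0.6, -0.4, -0.9]
finger_gap: 0.0546
```

```bash
python3 - <<'E'
from h import *
c=cap('wrist','w10'); cap('side','sd1'); delta([.4461,-.2189,.0495],toolR(np.radians(16.4),0)); print(r.sense()['force'])
im=c['image']; i2=load('sd1')['image'][280:400,240:380]
cv2.imwrite('pics/a.png',np.hstack([im[180:420,210:440],cv2.resize(i2,(280,240),interpolation=cv2.INTER_CUBIC)]))
E
```

```text
shift mm [ 0.5  0.2 13.5] rotvec [-0.0013  0.0004 -0.0013] deg 0.1 dist 13.6
[ 0.19215707 -0.23631164 -1.06566731]
```

View pics/a.png

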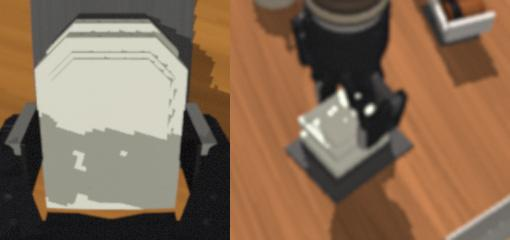

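Emit:
{"method": "jog_arm", "body": {"series": [[0.0005,0,0.003,0,0,0,255],[0.0005,0,0.006,0,0,0,255],[0.0005,0,0.009,0,0,0,255],[0.0005,0,0.011,0,0,0,255],[0.0005,0,0.011,0,0,0,255]]}}

```text
clock: 7.6
position: [0.4457, -0.2181, 0.0512]
tcp_rot: [[0.959, 0.282, -0.003], [0.282, -0.959, 0.002], [-0.002, -0.003, -1.0]]
force: [-1.2, 0.0, 2.0]
finger_gap: 0.0548
```

```bash
python3 - <<'E'
from h import *
c=cap('wrist','w11'); s=r.sense(); print(s['position'],s['force'],s['torque'],s['finger_gap'])
cv2.imwrite('pics/a.png',cv2.resize(c['image'][180:420,210:440],None,fx=2,fy=2))
E
```

```text
[ 0.44566608 -0.21798969  0.05121184] [-0.63472236 -0.58303765  3.01000891] [-0.02743294  0.24055039 -0.03095153] 0.05496853629856916
```

View pics/a.png

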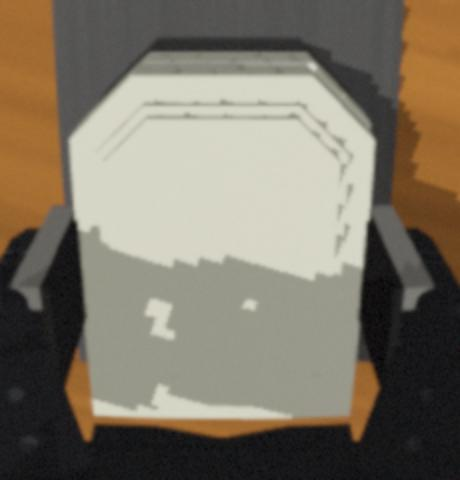

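Emit:
{"method": "jog_arm", "body": {"series": [[0,0,0.001,0,0,0,255],[0,0,0.0015,0,0,0,255],[0,0,0.0015,0,0,0,255]]}}

```text
clock: 7.95
position: [0.4459, -0.2182, 0.0509]
tcp_rot: [[0.959, 0.282, -0.003], [0.282, -0.959, 0.002], [-0.002, -0.003, -1.0]]
force: [-3.1, 2.2, 11.3]
finger_gap: 0.055
```

```bash
python3 - <<'E'
from h import *
c=cap('wrist','w12'); s=r.sense(); print(s['position'],s['force'],s['torque'],s['finger_gap'])
c=cap('side','sd2')
cv2.imwrite('pics/a.png',cv2.resize(c['image'][300:390,250:350],None,fx=6,fy=6,interpolation=cv2.INTER_CUBIC))
E
```

```text
[ 0.4458454  -0.21822785  0.05088363] [-4.25876206  1.90473144 11.11010147] [-0.08989084  0.6202552  -0.09706164] 0.05449126050515554
```

View pics/a.png

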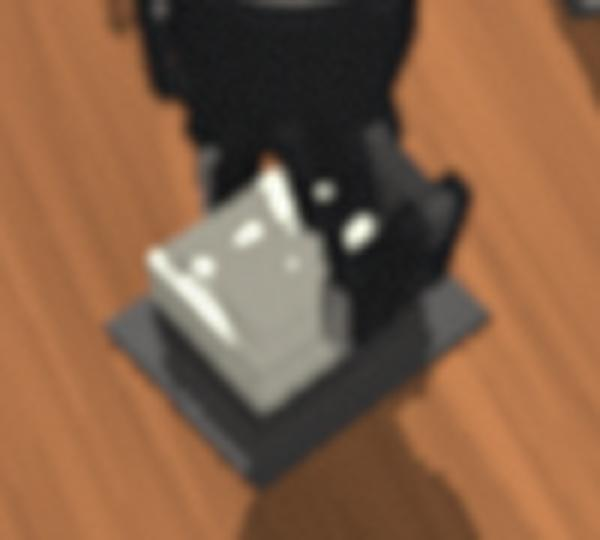

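```bash
python3 - <<'E'
from h import *
for f in('w9','w10','w11','w12'):
    c=load(f); m=np.zeros((480,640),bool); m[260:360,280:365]=1
    X,_,_=pts(c,m,True); A=np.c_[X[:,:2]-X[:,:2].mean(0),np.ones(len(X))]; k=np.linalg.lstsq(A,X[:,2],rcond=None)[0]; print(f,k)
c=load('w12'); m=np.zeros((480,640),bool); m[100:150,380:420]=1; X,_,_=pts(c,m,True); print('table',np.median(X[:,2]))
m=np.zeros((480,640),bool); m[186:194,300:345]=1; X,_,_=pts(c,m,True); print('stand?',np.median(X,0))
c=load('w9'); m=np.zeros((480,640),bool); m[70:150,275:350]=1;X,_,_=pts(c,m,True); print('stack top',np.median(X,0))
E
```

```text
w9 [ 0.00477981 -0.00614095  0.09549268]
w10 [ 0.00155257 -0.00300064  0.05695783]
w11 [-0.00158821 -0.00218503  0.04518488]
w12 [-9.23701790e-05 -2.26940735e-03  4.48950052e-02]
table -3.561166289368922e-05
stand? [ 0.4891358  -0.20740475  0.00397318]
stack top [ 0.44617244 -0.21933512  0.03399625]
```

Emit:
{"method": "jog_arm", "body": {"series": [[-0.0008,-0.0008,0.0005,0,0,0,255],[-0.0008,-0.0008,0.0008,0,0,0,255],[-0.0008,-0.0008,0.0008,0,0,0,255]]}}

```text
clock: 8.35
position: [0.4458, -0.2182, 0.0508]
tcp_rot: [[0.959, 0.282, -0.001], [0.282, -0.959, 0.001], [-0.0, -0.001, -1.0]]
force: [-3.3, 2.0, 13.7]
finger_gap: 0.0549
```

```bash
cat >> h.py <<'E'
def heldtop(f,box=(260,360,280,365)):
    c=load(f); m=np.zeros((480,640),bool); m[box[0]:box[1],box[2]:box[3]]=1
    X,_,_=pts(c,m,True); A=np.c_[X[:,:2]-X[:,:2].mean(0),np.ones(len(X))]; k=np.linalg.lstsq(A,X[:,2],rcond=None)[0]; print(f,'slope,z',k.round(4))
E
python3 - <<'E'
from h import *
c=cap('wrist','w13'); s=r.sense(); print(s['position'],s['force'],s['torque'],s['finger_gap']); heldtop('w13')
E
```

```text
[ 0.44578467 -0.21816816  0.0507479 ] [-2.99577698  1.32362862 13.31572772] [-0.07587288  0.54665629 -0.06486557] 0.054638089675991555
w13 slope,z [ 0.0022 -0.0047  0.0448]
```

Emit:
{"method": "jog_arm", "body": {"series": [[0,0,-0.001,0,0,0,255],[0,0,-0.0015,0,0,0,0],[0,0,-0.0015,0,0,0,0],[0,0,-0.0015,0,0,0,0],[0,0,-0.0015,0,0,0,0],[0,0,-0.0015,0,0,0,0]]}}

```text
clock: 9.0
position: [0.4447, -0.2174, 0.0501]
tcp_rot: [[0.959, 0.282, -0.002], [0.282, -0.959, 0.002], [-0.002, -0.003, -1.0]]
force: [-0.7, 1.0, 0.2]
finger_gap: 0.0852
```

```bash
python3 - <<'E'
from h import *
c=cap('wrist','w14'); s=r.sense(); print(s['position'],s['force'],s['torque'],s['finger_gap']); heldtop('w14')
cv2.imwrite('pics/a.png',cv2.resize(c['image'][160:420,180:460],None,fx=2,fy=2))
E
```

```text
[ 0.44473204 -0.21741927  0.05014221] [ 0.5813261  -0.55784548 -0.15682332] [ 0.01884581 -0.05350421  0.02153523] 0.08559686834632882
w14 slope,z [0.0016 0.0005 0.044 ]
```

View pics/a.png

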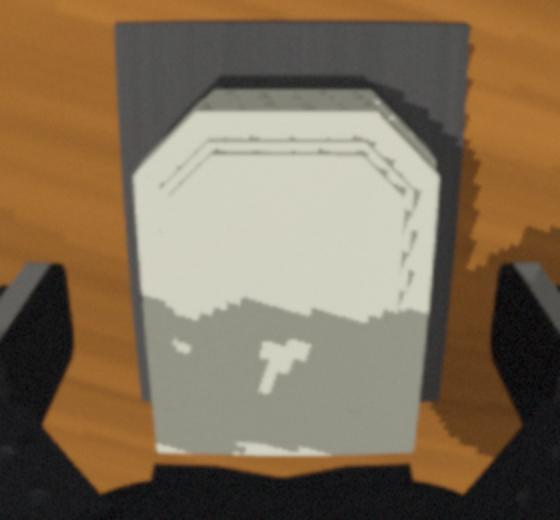

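Emit:
{"method": "jog_arm", "body": {"series": [[0,0,-0.03,0,0,0,0],[0,0,-0.08,0,0,0,0],[0,0,-0.13,0,0,0,0],[0,0,-0.16,0,0,0,0],[0,0,-0.16,0,0,0,0]]}}

```text
clock: 9.55
position: [0.4488, -0.2199, 0.2161]
tcp_rot: [[0.959, 0.282, 0.008], [0.282, -0.959, -0.004], [0.007, 0.006, -1.0]]
force: [1.2, -0.1, 0.3]
finger_gap: 0.0855
```

```bash
python3 - <<'E'
from h import *
c=cap('wrist','w15'); heldtop('w15',(220,300,295,350))
s=load('scene0'); m=np.zeros((480,640),bool); m[205:240,368:392]=1; X,_,_=pts(s,m); X=X[X[:,2]>.03]; print('jar',np.median(X,0),X.min(0),X.max(0))
R=toolR(np.radians(83.9),.16); P=np.array([.6360,.0771,.0948]); g=P-R[:,2]*.051; print(g)
delta(g+[0,0,.04],R); delta([.6,-.05,.21],R)
E
```

```text
w15 slope,z [0.6546 0.218  0.0236]
jar [0.4640506  0.0227933  0.08193249] [ 0.42737401 -0.01360101  0.0302368 ] [0.48326755 0.03988401 0.12790429]
[0.63513658 0.06902078 0.14514859]
shift mm [ 261.7 -223.2   28.3] rotvec [ 0.0981  0.1398 -1.1755] deg 68.1 dist 345.1
shift mm [ 194.5 -118.9    3.5] rotvec [ 0.0981  0.1398 -1.1755] deg 68.1 dist 227.9
```

View pics/w15.png

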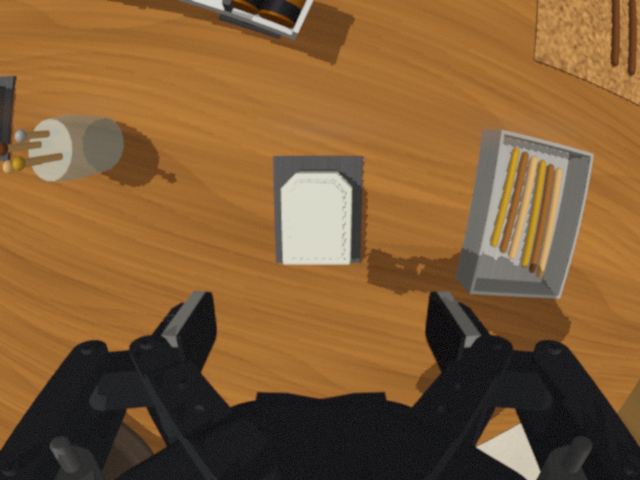

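Emit:
{"method": "jog_arm", "body": {"series": [[0.262,-0.223,0.03,0.098,0.14,-1.175,0],[0.262,-0.223,0.03,0.098,0.14,-1.175,0],[0.262,-0.223,0.03,0.098,0.14,-1.175,0],[0.262,-0.223,0.03,0.098,0.14,-1.175,0],[0.262,-0.223,0.03,0.098,0.14,-1.175,0],[0.262,-0.223,0.03,0.098,0.14,-1.175,0],[0.262,-0.223,0.03,0.098,0.14,-1.175,0],[0.262,-0.223,0.03,0.098,0.14,-1.175,0]]}}

```text
clock: 10.4
position: [0.634, 0.075, 0.1772]
tcp_rot: [[0.097, 0.995, 0.008], [0.982, -0.097, 0.164], [0.164, -0.008, -0.986]]
force: [-0.3, 0.4, -0.3]
finger_gap: 0.0853
```

```bash
python3 - <<'E'
from h import *
R=toolR(np.radians(83.9),.16); P=np.array([.6360,.0771,.0948]); g=P-R[:,2]*.051
delta(g,R)
E
```

```text
shift mm [-11.    2.   30.6] rotvec [-0.0099 -0.0051  0.0083] deg 0.8 dist 32.6
```

Emit:
{"method": "jog_arm", "body": {"series": [[-0.011,0.002,0.03,-0.006,-0.003,0.008,0],[-0.011,0.002,0.03,-0.006,-0.003,0.008,0],[-0.011,0.002,0.03,-0.006,-0.003,0.008,0],[-0.011,0.002,0.03,-0.006,-0.003,0.008,0]]}}

```text
clock: 10.8
position: [0.6346, 0.0638, 0.1491]
tcp_rot: [[0.115, 0.993, 0.017], [0.98, -0.116, 0.158], [0.159, -0.002, -0.987]]
force: [1.5, -0.1, -0.2]
finger_gap: 0.0853
```

```bash
python3 - <<'E'
from h import *
r.capture('wrist'); c=cap('wrist','w16')
g=cv2.cvtColor(c['image'],cv2.COLOR_BGR2HSV)[...,2]; print(list(g[195:240,330]),list(g[335:375,330]))
R=toolR(np.radians(83.9),.16); P=np.array([.6360,.0771,.0948]); delta(P-R[:,2]*.011,R)
E
```

```text
[np.uint8(205), np.uint8(206), np.uint8(201), np.uint8(190), np.uint8(196), np.uint8(203), np.uint8(204), np.uint8(197), np.uint8(191), np.uint8(199), np.uint8(205), np.uint8(205), np.uint8(205), np.uint8(206), np.uint8(205), np.uint8(206), np.uint8(205), np.uint8(206), np.uint8(206), np.uint8(205), np.uint8(205), np.uint8(205), np.uint8(205), np.uint8(206), np.uint8(205), np.uint8(206), np.uint8(205), np.uint8(206), np.uint8(206), np.uint8(205), np.uint8(205), np.uint8(205), np.uint8(205), np.uint8(205), np.uint8(205), np.uint8(206), np.uint8(205), np.uint8(205), np.uint8(205), np.uint8(206), np.uint8(206), np.uint8(205), np.uint8(205), np.uint8(206), np.uint8(205)] [np.uint8(192), np.uint8(193), np.uint8(194), np.uint8(193), np.uint8(193), np.uint8(194), np.uint8(194), np.uint8(194), np.uint8(194), np.uint8(194), np.uint8(193), np.uint8(194), np.uint8(192), np.uint8(194), np.uint8(194), np.uint8(194), np.uint8(194), np.uint8(192), np.uint8(194), np.uint8(192), np.uint8(193), np.uint8(193), np.uint8(191), np.uint8(192), np.uint8(192), np.uint8(193), np.uint8(193), np.uint8(192), np.uint8(192), np.uint8(193), np.uint8(193), np.uint8(193), np.uint8(193), np.uint8(193), np.uint8(193), np.uint8(191), np.uint8(192), np.uint8(193), np.uint8(192), np.uint8(192)]
shift mm [ 4.3 -1.  45.9] rotvec [ 0.0022 -0.0001 -0.0097] deg 0.6 dist 46.2
```

View pics/w16.png

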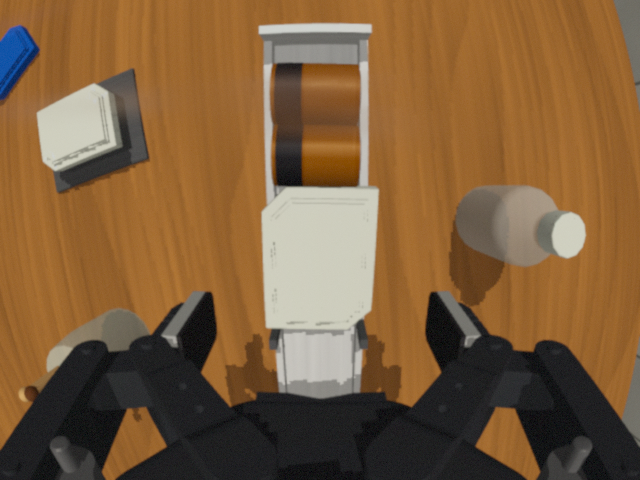

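```bash
python3 - <<'E'
from h import *
c=load('w16'); g=cv2.cvtColor(c['image'],cv2.COLOR_BGR2HSV)[...,2]; print(list(map(int,g[180:192,330])),list(map(int,g[318:336,315])))
R=toolR(np.radians(83.9),.16); n=-R[:,2]; x=R[:,0]; y=-R[:,1]; P0=np.array([.6360,.0771,.0948]); d=n@P0
(L,Rr,T,B),px=edges(c,range(216,300,6),range(300,352,6),320,250,n,d,vt=160,smax=80)
print([p[0] for p in px[0]],[p[0] for p in px[1]],[p[1] for p in px[2]],[p[1] for p in px[3]])
for e in(L,Rr):
    a=line(e); print('long',np.degrees(np.arctan2(*a[0][::-1]))%180,a[1])
T=np.median(T@x); B=(onplane(c,[320.],[328.],d,True,n)@x)[0]
yy=(np.mean(L@y)+np.mean(Rr@y))/2; print('w',np.mean(L@y)-np.mean(Rr@y),'len',T-B)
P=(T+B)/2*x+yy*y+d*n; print(P)
delta(P+.012*n,R)
E
```

```text
[102, 96, 93, 90, 87, 82, 90, 131, 184, 203, 205, 205] [206, 206, 206, 205, 200, 193, 188, 194, 204, 206, 196, 170, 148, 146, 142, 157, 183, 196]
[260.5, 260.5, 261.5, 261.5, 261.5, 261.5, 262.5, 262.5, 262.5, 262.5, 262.5, 263.5, 263.5, 263.5] [376.5, 376.5, 376.5, 375.5, 375.5, 375.5, 374.5, 374.5, 374.5, 373.5, 373.5, 373.5, 372.5, 372.5] [186.5, 186.5, 186.5, 187.5, 187.5, 187.5, 187.5, 187.5, 187.5] [328.5, 329.5, 329.5, 329.5, 329.5, 329.5, 329.5, 329.5, 378.5]
long 82.650375 [0.6099244  0.08358451]
long 83.019165 [0.6657259  0.07581878]
w 0.056332885167238 len 0.07547878949334859
[0.6375199  0.07674171 0.09476857]
shift mm [ 4.1  0.5 45. ] rotvec [ 0.0022 -0.0001 -0.0097] deg 0.6 dist 45.1
```

Emit:
{"method": "jog_arm", "body": {"series": [[0.004,0.0005,0.015,0.002,0,0.005,0],[0.004,0.0005,0.035,0.002,0,0.005,0],[0.004,0.0005,0.044,0.002,0,0.005,0],[0.004,0.0005,0.044,0.002,0,0.005,0],[0.004,0.0005,0.044,0.002,0,0.005,0],[0.004,0.0005,0.044,0.002,0,0.005,150],[0.004,0.0005,0.044,0.002,0,0.005,255],[0.004,0.0005,0.044,0.002,0,0.005,255]], "squeeze": 40}}

```text
clock: 11.7
position: [0.6376, 0.0745, 0.1077]
tcp_rot: [[0.119, 0.993, 0.018], [0.98, -0.12, 0.158], [0.159, -0.001, -0.987]]
force: [0.7, 0.4, 3.1]
finger_gap: 0.055
```

Emit:
{"method": "jog_arm", "body": {"series": [[0,0,0,0,0,0,255],[0,0,0,0,0,0,255],[0,0,0,0,0,0,255]]}}

```text
clock: 12.0
position: [0.6376, 0.0745, 0.1077]
tcp_rot: [[0.119, 0.993, 0.018], [0.98, -0.12, 0.158], [0.159, -0.001, -0.987]]
force: [-0.3, -1.0, 5.4]
finger_gap: 0.0551
```

```bash
python3 - <<'E'
from h import *
s=r.sense();print(s['finger_gap'],s['position'],s['force']); c=cap('wrist','w17')
R=toolR(np.radians(83.9),.16);P=np.array([0.6375199,0.07674171,0.09476857]); print((s['position']-P)@R)
E
```

```text
0.05514414322849569 [0.63758331 0.07453252 0.10766706] [-0.33924103 -1.00250918  5.39359023]
[-0.00010701  0.00029781 -0.01308264]
```

View pics/w17.png

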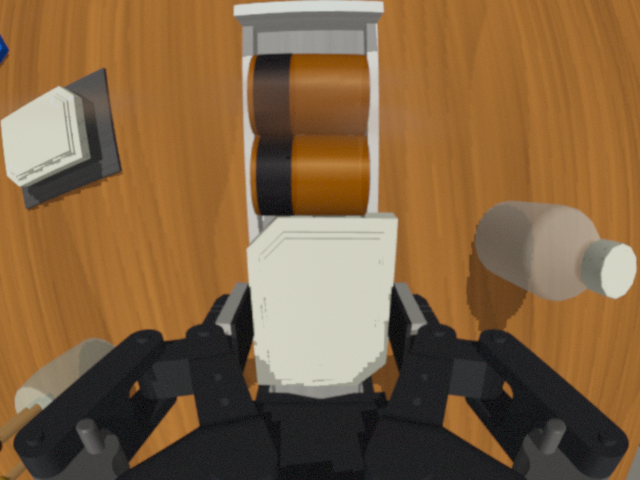

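Emit:
{"method": "jog_arm", "body": {"series": [[0,0,-0.01,0,0,0,255],[0,0,-0.025,0,0,0,255],[0,0,-0.045,0,0,0,255],[0,0,-0.075,0,0,0,255],[0,0,-0.1,0,0,0,255],[0,0,-0.11,0,0,0,255]]}}

```text
clock: 12.65
position: [0.6365, 0.0565, 0.219]
tcp_rot: [[0.119, 0.993, 0.021], [0.98, -0.121, 0.158], [0.159, 0.002, -0.987]]
force: [0.4, -0.5, 0.2]
finger_gap: 0.0548
```

```bash
python3 - <<'E'
from h import *
cap('wrist','w18'); print(r.sense()['q'])
for f,sd,vt in(('scene0',(431,290),190),('side0',(236,218),190)):
    c=load(f); m=comp(wmask(c,vt),sd); P,_,_=pts(c,m==1); P=P[P[:,2]>.030]
    print(f,cv2.minAreaRect((P[:,:2]*1000).astype(np.float32)))
c=load('w1'); hsv=cv2.cvtColor(c['image'],cv2.COLOR_BGR2HSV)
m=comp(((hsv[...,1]<80)&(hsv[...,2]>140)).astype(np.uint8),(375,285)); m=cv2.morphologyEx(m,cv2.MORPH_CLOSE,np.ones((5,5)))
P,k=rectfit(c,m,.030); print(k.min(0),k.max(0),cv2.minAreaRect((P[:,:2]*1000).astype(np.float32)))
E
```

```text
[-0.05246698  0.35734537  1.65447188  0.17694878  1.12224872 -0.00811152]
scene0 ((452.57855224609375, 191.99496459960938), (75.63553619384766, 56.31607437133789), 6.9704484939575195)
side0 ((452.97540283203125, 191.28582763671875), (76.52193450927734, 58.27604293823242), 7.664247512817383)
[335. 255.] [413. 310.] ((455.48699951171875, 191.15011596679688), (77.26305389404297, 59.23081970214844), 7.1167707443237305)
```

View pics/w18.png

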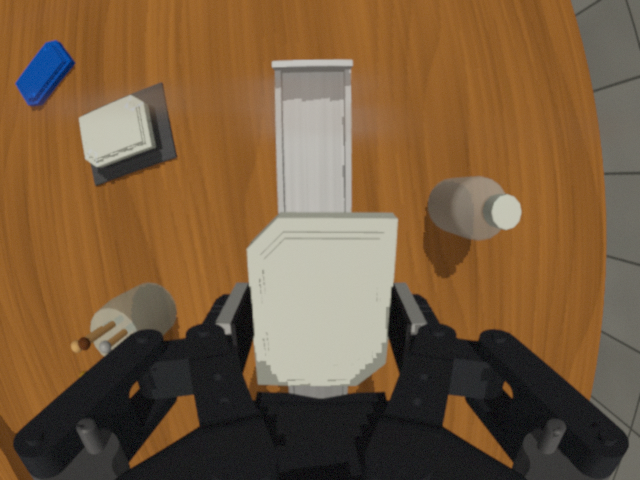

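```bash
python3 - <<'E'
from h import *
h=np.radians(7.2); delta(np.array([.453,.1915,.19])-.085*np.array([np.cos(h),np.sin(h),0]),toolR(h,0))
E
```

```text
shift mm [  85.3 -281.3   42.8] rotvec [-0.1035 -0.1375  1.3215] deg 76.4 dist 297.0
```

Emit:
{"method": "jog_arm", "body": {"series": [[0.085,-0.281,0.043,-0.103,-0.138,1.321,255],[0.085,-0.281,0.043,-0.103,-0.138,1.321,255],[0.085,-0.281,0.043,-0.103,-0.138,1.321,255],[0.085,-0.281,0.043,-0.103,-0.138,1.321,255],[0.085,-0.281,0.043,-0.103,-0.138,1.321,255],[0.085,-0.281,0.043,-0.103,-0.138,1.321,255],[0.085,-0.281,0.043,-0.103,-0.138,1.321,255],[0.085,-0.281,0.043,-0.103,-0.138,1.321,255]]}}

```text
clock: 13.5
position: [0.363, 0.1812, 0.1855]
tcp_rot: [[0.958, 0.287, 0.003], [0.287, -0.958, 0.015], [0.007, -0.014, -1.0]]
force: [0.6, -0.9, -0.4]
finger_gap: 0.0548
```

```bash
python3 - <<'E'
from h import *
h=np.radians(7.2); delta(np.array([.453,.1915,.105])-.085*np.array([np.cos(h),np.sin(h),0]),toolR(h,0))
E
```

```text
shift mm [ 4.8  3.1 80.5] rotvec [-0.0144 -0.006   0.1655] deg 9.5 dist 80.7
```

Emit:
{"method": "jog_arm", "body": {"series": [[0.004,0.003,0.03,-0.01,-0.005,0.1,255],[0.004,0.003,0.06,-0.01,-0.005,0.135,255],[0.004,0.003,0.08,-0.01,-0.005,0.135,255],[0.004,0.003,0.08,-0.01,-0.005,0.135,255],[0.004,0.003,0.08,-0.01,-0.005,0.135,255],[0.004,0.003,0.08,-0.01,-0.005,0.135,255],[0.004,0.003,0.08,-0.01,-0.005,0.135,255]]}}

```text
clock: 14.2
position: [0.373, 0.1812, 0.1083]
tcp_rot: [[0.987, 0.159, 0.007], [0.159, -0.987, 0.007], [0.008, -0.006, -1.0]]
force: [-0.4, -0.4, -0.8]
finger_gap: 0.0545
```

```bash
python3 - <<'E'
from meas import *
meas('w19',(318,110),7.2)
E
```

```text
tcp [0.37296201 0.18118005 0.1083202 ] tilt [ 0.00803321 -0.00616945] heading 9.134767975020168
px [272.  39.] [384. 183.]
stack (array([7.1883931 , 6.89535861]), array([0.45534039, 0.19017617]), np.float64(0.07603215405220254), np.float64(0.05637172586330971))
held (array([ 0.91160605, -0.54243804]), array([0.00348189, 0.00115824]), np.float64(0.0746181322488531), np.float64(0.05406318918883988))
```

View pics/w19.png

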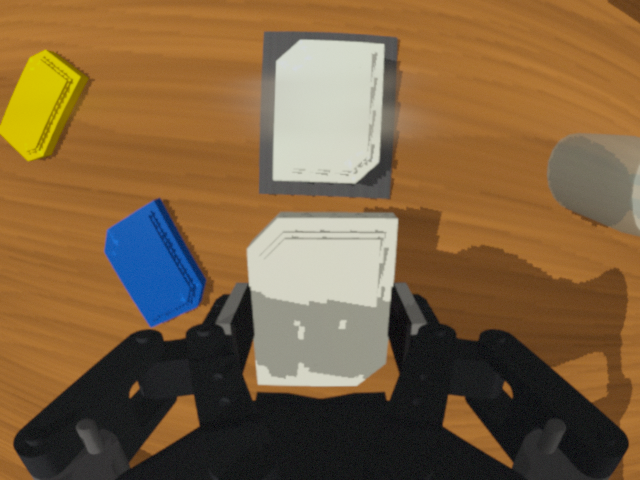

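```bash
python3 - <<'E'
from h import *
heldtop('w19'); s=r.sense(); print(s['position'],s['tcp_rot'][2])
c=load('w19'); m=np.zeros((480,640),bool); m[70:150,290:355]=1;X,_,_=pts(c,m,True); print('stack top',np.median(X,0))
delta([.4528,.1911,.067],toolR(np.radians(6.95),0))
E
```

```text
w19 slope,z [0.008  0.0073 0.099 ]
[0.37296201 0.18118005 0.1083202 ] [ 0.00803321 -0.00616945 -0.9999487 ]
stack top [0.4549298  0.19302452 0.03396665]
shift mm [80.1  3.1 41.9] rotvec [-0.0063 -0.0079  0.0382] deg 2.3 dist 90.4
```

Emit:
{"method": "jog_arm", "body": {"series": [[0.04,0.002,0,-0.006,-0.008,0.038,255],[0.08,0.003,0.01,-0.006,-0.008,0.038,255],[0.08,0.003,0.03,-0.006,-0.008,0.038,255],[0.08,0.003,0.042,-0.006,-0.008,0.038,255],[0.08,0.003,0.042,-0.006,-0.008,0.038,255],[0.08,0.003,0.042,-0.006,-0.008,0.038,255],[0.08,0.003,0.042,-0.006,-0.008,0.038,255]]}}

```text
clock: 14.95
position: [0.4514, 0.191, 0.0662]
tcp_rot: [[0.993, 0.121, -0.002], [0.121, -0.993, -0.0], [-0.002, 0.0, -1.0]]
force: [-0.1, 0.5, -0.0]
finger_gap: 0.0546
```

```bash
python3 - <<'E'
from h import *
c=cap('wrist','w20'); delta([.4528,.1911,.0532],toolR(np.radians(6.95),0)); heldtop('w20'); print(r.sense()['force'])
cv2.imwrite('pics/a.png',cv2.resize(c['image'][160:420,180:460],None,fx=2,fy=2))
E
```

```text
shift mm [ 1.2  0.1 13.2] rotvec [-0.      0.0014  0.0006] deg 0.1 dist 13.2
w20 slope,z [-0.0011  0.0016  0.0568]
[ 0.44506632 -0.10013087 -0.50741212]
```

View pics/a.png

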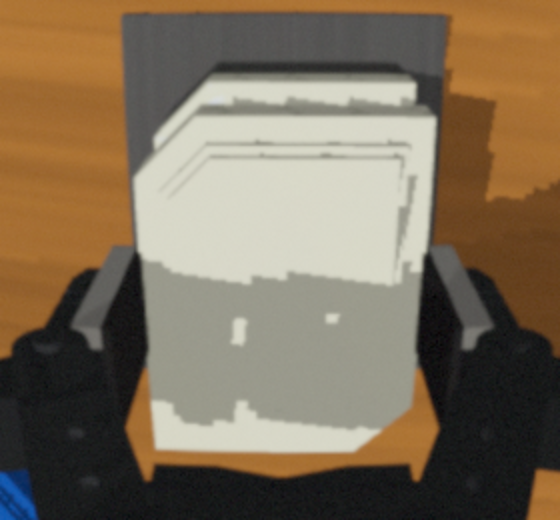

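Emit:
{"method": "jog_arm", "body": {"series": [[0.001,0,0.003,0,0.001,0,255],[0.001,0,0.006,0,0.001,0,255],[0.001,0,0.009,0,0.001,0,255],[0.001,0,0.012,0,0.001,0,255],[0.001,0,0.013,0,0.001,0,255],[0.001,0,0.013,0,0.001,0,255]]}}

```text
clock: 15.6
position: [0.4525, 0.191, 0.0533]
tcp_rot: [[0.993, 0.121, -0.003], [0.121, -0.993, -0.001], [-0.003, 0.001, -1.0]]
force: [-2.6, -0.6, 8.2]
finger_gap: 0.0548
```

```bash
python3 - <<'E'
from h import *
c=cap('wrist','w21'); s=r.sense(); print(s['position'],s['force'],s['torque'],s['finger_gap']); heldtop('w21')
E
```

```text
[0.45252639 0.19098489 0.05334033] [-2.48466278 -0.65827788  8.24784517] [-0.28904429  0.40377092 -0.01329731] 0.05462922334623537
w21 slope,z [ 0.0012 -0.      0.0439]
```

Top at 43.9 mm: seated. Back the press off, release, and rise.

Emit:
{"method": "jog_arm", "body": {"series": [[0,0,-0.001,0,0,0,255],[0,0,-0.001,0,0,0,0],[0,0,-0.001,0,0,0,0],[0,0,-0.001,0,0,0,0],[0,0,-0.001,0,0,0,0],[0,0,-0.001,0,0,0,0]]}}

```text
clock: 16.25
position: [0.4525, 0.191, 0.0534]
tcp_rot: [[0.993, 0.121, -0.002], [0.121, -0.993, -0.0], [-0.002, 0.0, -1.0]]
force: [0.2, -0.2, 0.1]
finger_gap: 0.0856
```

Emit:
{"method": "jog_arm", "body": {"series": [[0,0,-0.03,0,0,0,0],[0,0,-0.08,0,0,0,0],[0,0,-0.13,0,0,0,0],[0,0,-0.16,0,0,0,0],[-0.08,0,-0.16,0,0,0,0],[-0.08,0,-0.16,0,0,0,0],[-0.08,0,-0.16,0,0,0,0],[-0.08,0,-0.16,0,0,0,0]]}}

```text
clock: 17.05
position: [0.3733, 0.1814, 0.2139]
tcp_rot: [[0.993, 0.122, -0.0], [0.122, -0.993, -0.0], [-0.0, 0.0, -1.0]]
force: [0.6, 0.3, 0.1]
finger_gap: 0.0853
```

```bash
python3 - <<'E'
from h import *
cap('wrist','w22'); cap('scene','s2'); cap('side','sd3')
def crop(f,x0,y0,x1,y1,s,n):
    c=load(f); cv2.imwrite(f'pics/{n}.png',cv2.resize(c['image'][y0:y1,x0:x1],None,fx=s,fy=s,interpolation=cv2.INTER_CUBIC))
crop('s2',225,135,475,345,2.8,'f_scene'); crop('sd3',200,160,400,390,2.6,'f_side')
for f,box in(('s2',None),('sd3',None)):
    c=load(f)
    for sd in ([(325,157),(431,288)] if f=='s2' else [(299,342),(236,215)]):
        m=comp(wmask(c,190),sd)
        if m is None: print(f,sd,'none'); continue
        P,_,_=pts(c,m==1); Q=P[P[:,2]>.039]; print(f,sd,cv2.minAreaRect((Q[:,:2]*1000).astype(np.float32)),np.percentile(P[:,2],[90,98]))
E
```

```text
s2 (325, 157) ((445.52862548828125, -217.27072143554688), (76.51319122314453, 59.51435852050781), 19.018627166748047) [0.04808021 0.04994469]
s2 (431, 288) ((452.739501953125, 191.59793090820312), (77.69316864013672, 57.03202819824219), 5.9766740798950195) [0.04766392 0.04916856]
sd3 (299, 342) ((446.54107666015625, -216.00131225585938), (77.6763687133789, 57.45729064941406), 16.799457550048828) [0.04639379 0.04762435]
sd3 (236, 215) ((452.8488464355469, 191.53973388671875), (76.85126495361328, 58.310340881347656), 4.81976842880249) [0.04714913 0.04815663]
```

View pics/w22.png

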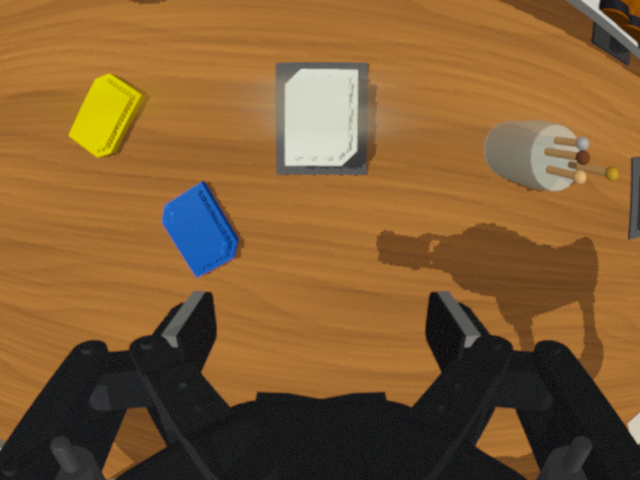

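View pics/f_scene.png

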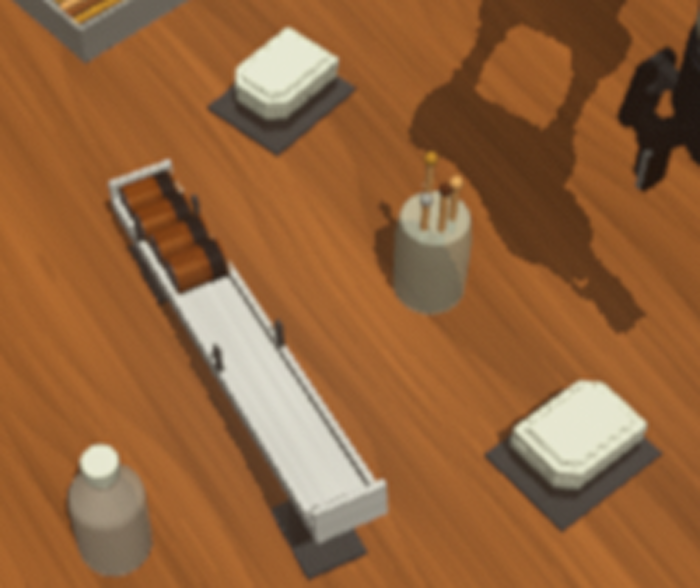

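View pics/f_side.png

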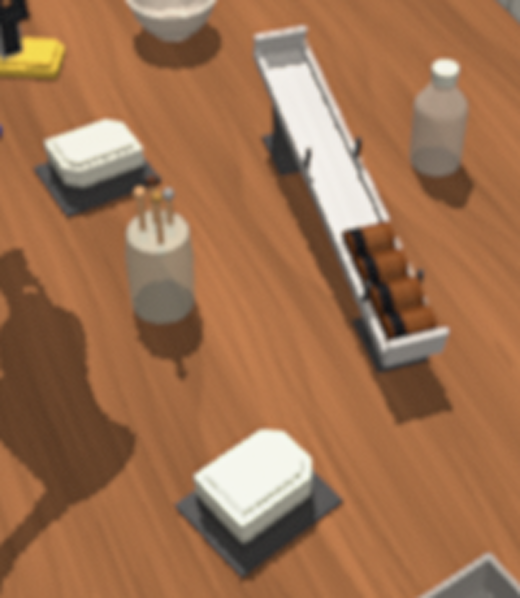

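The pictures show four pots in a row at the lower stop, both lids on their stacks with the cut corners matching, and the jar, bottle and bowl still standing. I'm handing in the job.

```bash
python3 - <<'E'
from h import *
heldtop('w22',(85,150,300,345)); print(r.sense()['clock']); print(r.finish_job())
E
```

```text
w22 slope,z [ 0.0018 -0.0001  0.044 ]
17.2
the job is handed in; nothing more can be done
None
```

I lifted both lids out of the chute, lower one first, and put each on the stack of its own kind. The lid with two cut corners at one end went on the right stack, and the diagonal one on the left stack, beside the blue and yellow look-alikes. I handed the job in at 17.2 s of the 67 s allowed, with the gripper open and clear of everything.

What the last checks showed:
- **Pots:** all four lie in a row against the lower stop in both fixed views.
- **Seating:** the wrist camera measured both lid tops level at 44.0 mm, which is the fully seated height. The right one read 44.8 mm while still gripped and settled to 44.0 mm on release.
- **Stacks:** in the fixed views, the stack centres are within about 2.5 mm of where they started, which is about the camera error.
- **Bystanders:** the jar and bottle look unmoved in the last pictures. The bowl shows only partly, at the edge of the side view. I judged these by eye and did not measure them.

Two readings disagreed:
- **Height:** the fixed cameras' depth put the upper lid surfaces at about 46–50 mm (their highest readings). They also read the bench 1.5–2 mm too high, which does not explain all of it, so I relied on the wrist reading.
- **Direction:** the fixed views' outlines of the stacks after placing differ by 1–4° from before. I put that down to the coarse outlines and did not check further.

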